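# Dress two tank outlets with their gaskets, washer, nut and cap

### The job

Fit out the two tank outlets on the bench. Over the stub with the blue flange put the orange gasket first, then the steel washer, then the white nut; over the stub with the yellow flange put the green gasket, then the red cap, mouth down. Every piece must end lying flat on the one beneath it, with the gaskets down on the flanges; leave the brass coupling and the amber jar standing where they are.

Things in the scene. Friction and masses are not known exactly. Their poses are not given: they have to be found in the camera images.
- blue_outlet: Tank outlet fitting with a blue flange. Fixed. A 90 x 90 x 8 mm offcut of black tank wall on the table, on it a round blue flange 72 mm across, top face 14 mm above the table; in its middle an upright grey stub 22 mm in diameter (thread lines, look only, 23.4) up to 60 mm above the table, the top 6 mm tapering to 14 mm. Origin: on the stub's axis at table level; z up, x and y along the offcut's sides.
- yellow_outlet: Tank outlet fitting with a yellow flange. Fixed. A 90 x 90 x 8 mm offcut of black tank wall on the table, on it a round yellow flange 72 mm across, top face 14 mm above the table; in its middle an upright grey stub 22 mm in diameter (thread lines, look only, 23.4) up to 60 mm above the table, the top 6 mm tapering to 14 mm. Origin: on the stub's axis at table level; z up, x and y along the offcut's sides.
- orange_gasket: Thick orange ring gasket. Lies flat and loose on the table. Outside diameter 50 mm, hole 30 mm, 14 mm thick, about 30 g. Origin: centre of its underside, on its axis; z up. Round, so its yaw does not matter.
- steel_washer: Bare steel flat washer. Lies flat and loose on the table. Outside diameter 50 mm, hole 30 mm, 10 mm thick, about 60 g. Origin: centre of its underside, on its axis; z up. Round, so its yaw does not matter.
- white_nut: White hexagonal plastic back nut, lying flat and loose: 46 mm across flats, 53 across corners, 16 high, about 40 g, with a hexagonal through hole 30 mm across flats, no thread: it drops over a stub. Origin: centre of its underside; z up; the normals of its flats lie at 0, 60, 120... degrees from its x axis, so it can be gripped along x.
- green_gasket: Thick green ring gasket. Lies flat and loose on the table. Outside diameter 50 mm, hole 30 mm, 12 mm thick, about 30 g. Origin: centre of its underside, on its axis; z up. Round, so its yaw does not matter.
- red_cap: Red plastic dust cap, a round cup standing loose with its open mouth down and its closed flat top up: 44 mm outside diameter (look-only ribs add 2 mm), 43 high, about 40 g; inside 32 mm in diameter, 38 deep, no thread: it drops over a stub. Origin: centre of its mouth (underside); z up. Yaw does not matter.
- brass_coupling: Bystander: loose brass pipe coupling standing upright, waisted, 34 mm in diameter at the foot, 46 mm high. Origin: centre of its underside. Leave it alone.
- screw_jar: Bystander: small loose amber glass jar with a black cap, standing upright, 38 mm in diameter, 50 mm high. Origin: centre of its underside. Leave it alone.

How it is judged:
At the end, for the whole second after the job is handed in: Blue outlet, from the flange up: orange gasket, steel washer, white nut; yellow outlet: green gasket, red cap mouth down. Each within 7 mm of the stub axis, 4 mm of its stacked height, tilted under 0.12 rad, released, at rest. Coupling and jar within 30 mm of their start (horizontal distance between each of orange_gasket, steel_washer, white_nut and blue_outlet below 0.007 m and z of orange_gasket in the frame of blue_outlet between 0.01 and 0.018 m and angle between each of orange_gasket, steel_washer, white_nut, green_gasket, red_cap's own z axis and vertical below 0.12 rad and linear speed of each of orange_gasket, steel_washer, white_nut, green_gasket, red_cap below 0.02 m/s and z of steel_washer in the frame of blue_outlet between 0.024 and 0.032 m and z of white_nut in the frame of blue_outlet between 0.034 and 0.042 m and horizontal distance between each of green_gasket, red_cap and yellow_outlet below 0.007 m and z of green_gasket in the frame of yellow_outlet between 0.01 and 0.018 m and z of red_cap in the frame of yellow_outlet between 0.022 and 0.03 m and distance of each of brass_coupling, screw_jar from where it was at the start of the episode below 0.03 m); the robot touches nothing.
It fails at once if the brass coupling is shoved more than 30 mm or knocked over (distance of brass_coupling from where it was at the start of the episode above 0.03 m or angle between brass_coupling's own z axis and vertical above 0.5 rad).
It fails at once if the screw jar is shoved more than 30 mm or knocked over (distance of screw_jar from where it was at the start of the episode above 0.03 m or angle between screw_jar's own z axis and vertical above 0.5 rad).
It also fails if it takes over 120 s, if anything falls off the work surface, if the arm or the gripper's body presses on something with over 40 N, if the wrist force passes 120 N, or if a joint passes its speed limit or range.

### The arm

A 7-joint arm with a two-finger parallel gripper is mounted at the origin on the work surface. World frame = base frame: x ahead of the robot, y to its left, z up, the work surface at z = 0. Lengths are in m, angles in rad, forces in N, time in s.
With the tool pointing down it reaches from about 0.4 to 0.85 m from the base axis. Payload 4.5 kg.
Tool frame: the origin (TCP) lies on the centre line of the jaws, within the pads' length; the fingertips stand 11 mm ahead of it and the grasp point (between the pads) lies 8 mm behind it; z points along the fingers, x is the direction in which the jaws open and shut, and the axes are right-handed (so a half turn about z gives the same grasp; the last joint's range is limited). The gripper opens to 88 mm and grips with 3 to 60 N. Pads are 18 mm wide; open, the fingers measure 123 mm over their backs; the gripper's body (75 mm by 187 mm) begins 45 mm behind the grasp point.
Start: joints at [-1.171, 0.689, -0.195, 1.565, 0.157, 0.902, -0.215], TCP at [0.224, 0.584, 0.25] pointing down, gripper open.
Joint ranges: [-3.01, 3.01], [-0.46, 2.08], [-1.47, 1.51], [0.13, 2.56], [-1, 4.14], [0.04, 2.09], [-2.66, 2.66]. Speed limits (rad/s): [2.57, 2.57, 3.14, 3.14, 3.14, 3.14, 3.14].

### API

Orientations are given as a unit quaternion [x, y, z, w].
In Python, from plant import r, vision, order, nets gives the robot as it stands.
- The arm moves only by the tool send_rows, never from a script. Its argument "series" is a list of rows, each an object with "delta_pos": the shift along the tool's x, y, z in cm, a list of three; "turn": the turn about the tool's z in degrees; "jaw": the closure, from 0 (fully open) to 1 (shut). In form: [{"delta_pos": [x, y, z], "turn": turn, "jaw": jaw}, ...]. A call has 1 to 8 rows; each row is the pose to reach, as a shift and turn from the pose commanded when the call began, along the tool's axes at that moment; what a row does not reach only later rows make up. A row lasts 1/12 s, in which the tool goes at most 41.7 mm and 7.16 degrees, less where a joint would pass 70% of its speed; a pose out of reach is approached as far as the arm can. A call with a gripper value outside its range is refused whole. The fingers move at their own pace and stop on an object; "force" is the grip in N (left out, the last holds). Time passes only in rows, so rows that repeat a pose let the fingers close. It gives the time, the measured TCP pose, the force and the opening at its end, in the units of the state.
- r.get_state(): the state, without advancing time (a new reading comes with each control period).
- vision.snapshot(name): name is "side" or "top" or "wrist"; returns the picture (420x560x3 uint8, blue, green, red); there is no depth.
- vision.camera_params(name): a dict with "intrinsics" (3x3 intrinsics, pixels), "D" ([k1, k2, p1, p2, k3] as OpenCV has them; the pictures are not rectified), "extrinsics" (4x4, takes a point from world to camera coordinates). Camera axes: x right, y down, z forward; pixel columns grow to the right and rows downward; lengths in m; the calibration is good to about 2 mm. A picture is of the moment at which its call begins: read the wrist's pose just before it. camera_params takes no time and is no camera call; for the wrist camera it gives the pose at the moment of the call.
- order.finish_job(): hands the job in, once; it reports no verdict.
Trained networks look in the newest picture that a camera, given by its name, has taken for a name from the list of things; names that differ only in an ending like _2 or _b are one class to them, and where a whole thing is asked for, a point or a joint stands for the part that bears it (a point fixed in the world has none). Each returns a list of dicts, best first, with "score" (0 to 1); they miss things now and then, are a little off and sometimes report something else, mostly with a low value. They report only what shows in the picture. A call takes as long as a camera call.
- nets.boxes_of(camera, label): "location" ([row, column] as shares, 0 to 1, of the picture: columns of its width, rows of its height, amid what is visible of it).
- nets.trace(camera, label): "region" (420x560 bool, what is visible of it) and "location" ([row, column] as shares, 0 to 1, of the picture: columns of its width, rows of its height, amid what is visible of it).
The state is a dict: "clock": time; "q": joint angles; "qd": joint speeds; "joint_torque": joint torques, N m; "tool_pos": TCP position; "eef_rot": TCP orientation; "contact_force": force on the tool from outside, world axes, zero at the start; "moment": the same for the moment, N m; "opening": opening from 0.0 (shut) to 1.0 (fully open).
Only numpy, scipy, OpenCV 4.12 (cv2) and the standard library are available. Lean on these libraries where they do the work, as an engineer would, in place of code of your own. Each camera call takes 0.05 s, during which the arm holds its last target.

## Working session

There is one attempt and no reset: what is moved stays moved. The work goes in short steps, Python scripts to look and compute and a tool call to move; the robot and the scene stay as the last step left them, time stands still between calls to the robot, and variables do not carry over. Pictures are saved under pics/ and viewed, and the job is handed in when it is done.

Besides the shell and the picture viewer there is one more tool, called after "Emit:" as name([rows], argument=value, ...), one row to a line, values as JSON. send_rows: Moves the arm, as the interface text tells. Its arguments: {"type":"object","properties":{"series":{"type":"array"},"force":{"type":"number"}},"required":["series"]}

```bash
mkdir -p pics; ls; python3 - <<'E'
from plant import r, vision, order, nets
import cv2
print(r.get_state())
for n in ("top","side","wrist"):
    p=vision.camera_params(n); print(n,p)
    cv2.imwrite(f"pics/{n}0.png",vision.snapshot(n))
E
```

```text
pics
{'clock': 0.0, 'q': array([-1.1711503 ,  0.68996996, -0.19448284,  1.56633421,  0.15731979,
        0.90248063, -0.21507432]), 'qd': array([ 1.47983779e-03, -3.92278400e-06, -9.82791925e-04,  6.29381761e-04,
       -1.38181249e-03, -8.23618907e-04, -1.43826014e-03]), 'joint_torque': array([ 2.46699465e-04, -5.27553570e+01, -1.26704648e+00, -1.53425878e+01,
       -5.27663436e-02,  6.70986497e-03,  1.62631868e-04]), 'tool_pos': array([0.22343647, 0.58305265, 0.24892059]), 'eef_rot': array([ 8.23907663e-01,  5.66723347e-01, -6.92268382e-04,  5.75866812e-04]), 'contact_force': array([-0.2736842 , -0.21948872, -1.02858079]), 'moment': array([-0.02482372,  0.05442413, -0.00548161]), 'opening': 0.9993280988976987}
top {'intrinsics': array([[452.93109641,   0.        , 282.04088098],
       [  0.        , 452.93109641, 205.17656158],
       [  0.        ,   0.        ,   1.        ]]), 'D': array([-0.02739261,  0.        ,  0.        ,  0.        ,  0.        ]), 'extrinsics': array([[ 3.03417735e-02, -9.99519381e-01,  6.35483184e-03,
        -1.46580132e-02],
       [-9.73353920e-01, 
[... 560 characters left out ...]

       [-0.04599959,  0.58297066, -0.81119002,  0.07466948],
       [ 0.07560841, -0.80768841, -0.58474166,  1.04966702],
       [ 0.        ,  0.        ,  0.        ,  1.        ]])}
wrist {'intrinsics': array([[311.99029917,   0.        , 281.69366287],
       [  0.        , 311.99029917, 210.25032031],
       [  0.        ,   0.        ,   1.        ]]), 'D': array([-0.06603217,  0.        ,  0.        ,  0.        ,  0.        ]), 'extrinsics': array([[ 0.35692042,  0.93413372, -0.00141738, -0.62333498],
       [ 0.90038726, -0.34362138,  0.26688411, -0.0370332 ],
       [ 0.2488184 , -0.09653258, -0.96372759,  0.38921987],
       [ 0.        ,  0.        ,  0.        ,  1.        ]])}
```

View pics/top0.png

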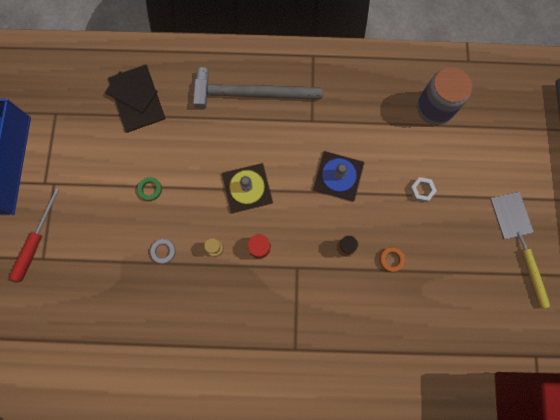

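View pics/side0.png

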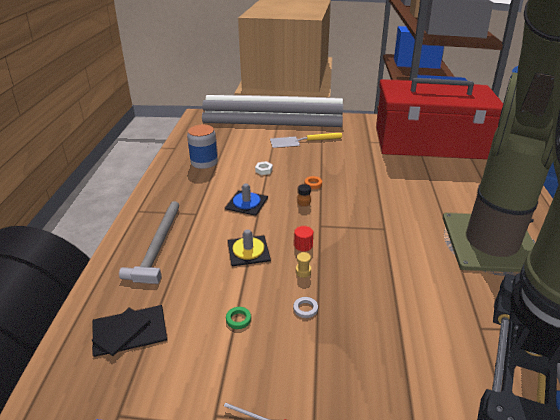

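View pics/wrist0.png

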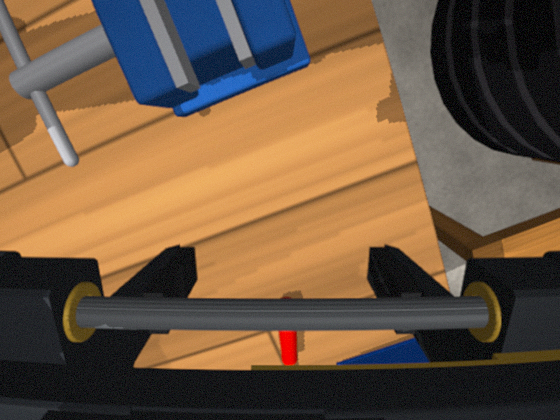

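```bash
cat > h.py <<'E'
from plant import r, vision, order, nets
import cv2, numpy as np
from scipy.optimize import minimize, least_squares
def circ(rad,z,n=40,ph=0):
    a=np.arange(n)*2*np.pi/n+ph
    return np.c_[rad*np.cos(a),rad*np.sin(a),np.full(n,z)]
def cyl(rad,h,n=40,ph=0): return np.r_[circ(rad,0,n,ph),circ(rad,h,n,ph)]
def box(s,h):return cyl(s/2*2**.5,h,4,np.pi/4)
P={'orange_gasket':[cyl(.025,.014)],'steel_washer':[cyl(.025,.010)],'green_gasket':[cyl(.025,.012)],
'white_nut':[cyl(.0265,.016,6,np.pi/6)],'red_cap':[cyl(.0225,.043)],'brass_coupling':[cyl(.017,.046)],'screw_jar':[cyl(.019,.05)],
'blue_outlet':[box(.09,.008),np.r_[circ(.036,.008),circ(.036,.014)],np.r_[circ(.0114,.014),circ(.0114,.054),circ(.007,.06)]]}
P['yellow_outlet']=P['blue_outlet']
SYM={'white_nut':np.pi/3,'blue_outlet':np.pi/2,'yellow_outlet':np.pi/2}
def proj(p,X):
    E=p['extrinsics'];rv=cv2.Rodrigues(E[:3,:3])[0]
    return cv2.projectPoints(np.asarray(X,float).reshape(-1,1,3),rv,E[:3,3],p['intrinsics'],p['D'])[0][:,0]
def sil(p,name,x,y,yaw,z0=0,S=4):
    m=np.zeros((420*S,560*S),np.uint8);c,s=np.cos(yaw),np.sin(yaw)
    for b in P[name]:
        X=b@np.array([[c,s,0],[-s,c,0],[0,0,1]])+[x,y,z0]
        q=proj(p,X);h=cv2.convexHull(np.round((q+.5)*S-.5).astype(np.int32))
        cv2.fillConvexPoly(m,h,1)
    return cv2.resize(m.astype(np.float32),(560,420),interpolation=cv2.INTER_AREA)
def ray(p,uv,z):
    E=p['extrinsics'];n=cv2.undistortPoints(np.array([[uv]],float),p['intrinsics'],p['D'])[0,0]
    R=E[:3,:3];o=-R.T@E[:3,3];d=R.T@np.array([n[0],n[1],1]);t=(z-o[2])/d[2];return o+t*d
def fill(reg):
    m=reg.astype(np.uint8);cs,_=cv2.findContours(m,cv2.RETR_EXTERNAL,cv2.CHAIN_APPROX_NONE)
    c=max(cs,key=cv2.contourArea);o=np.zeros_like(m);cv2.drawContours(o,[c],-1,1,-1);return o.astype(np.float32)
def fit(ps,ms,name,z0=0):
    m0=cv2.moments(ms[0]);uv=[m0['m10']/m0['m00'],m0['m01']/m0['m00']]
    x0=ray(ps[0],uv,z0+.01)[:2]
    best=None
    ys=np.arange(3)*SYM[name]/3 if name in SYM else [0]
    def cost(v):
        t=0
        for p,m in zip(ps,ms):
            s=sil(p,name,v[0],v[1],v[2] if name in SYM else 0,z0)
            t+=np.abs(cv2.GaussianBlur(s,(0,0),1)-cv2.GaussianBlur(m,(0,0),1)).sum()/m.sum()
        return t
    for y0 in ys:
        sx=np.array([[*x0,y0],[x0[0]+.008,x0[1],y0],[x0[0],x0[1]+.008,y0],[x0[0],x0[1],y0+.4]])
        o=minimize(cost,[*x0,y0],method='Nelder-Mead',options=dict(initial_simplex=sx,xatol=2e-4,fatol=1e-4,maxiter=120))
        if best is None or o.fun<best.fun: best=o
    return best
E
cat > m.py <<'E'
from h import *
ims={};ps={}
for n in('top','side'): ims[n]=vision.snapshot(n);ps[n]=vision.camera_params(n)
for name in P:
    M={}
    for n in ps:
        d=nets.trace(n,name)
        if not d: print(name,n,'none');continue
        M[n]=fill(d[0]['region']); l=d[0]['location'];print(name,n,round(d[0]['score'],2),round(l[1]*560),round(l[0]*420), end=' | ')
    out=[fit([ps[n]],[M[n]],name) for n in M]
    if len(M)==2: out.append(fit([ps[n] for n in M],[M[n] for n in M],name))
    print()
    for o in out: print('   ',np.round(o.x[:2]*1000,1),round(np.degrees(o.x[2]),1),round(o.fun,3))
print(r.get_state()['clock'])
E
python3 m.py
```

```text
orange_gasket top 0.54 393 255 | orange_gasket side 0.45 312 184 | 
    [ 443.1 -223.5] 10.0 0.088
    [ 444.7 -225.9] 24.7 0.411
    [ 442.3 -223. ] 3.4 0.508
steel_washer top 0.62 168 254 | steel_washer side 0.89 301 310 | 
    [444.9 241.1] 2.6 0.09
    [445.9 243. ] 9.4 0.031
    [445.8 242.6] -5.0 0.141
green_gasket top 0.64 153 182 | green_gasket side 0.92 238 317 | 
    [575.2 280.8] 2.9 0.056
    [573.5 279.9] 6.7 0.076
    [574.4 280.2] 13.6 0.162
white_nut top 0.71 425 187 | white_nut side 0.72 263 169 | 
    [ 591.8 -292.1] 49.4 0.053
    [ 594.2 -293.4] 6.3 0.153
    [ 591.4 -292.7] 51.4 0.26
red_cap top 0.7 260 248 | red_cap side none

    [459.7  44.9] 13.1 0.075
brass_coupling top 0.69 214 247 | brass_coupling side 0.69 308 304 | 
    [453.6 133.9] -1.2 0.127
    [444.6 263.2] -34.1 0.494
    [453.6 134.2] 16.9 2.046
screw_jar top 0.67 345 247 | screw_jar side 0.81 301 196 | 
    [ 465.1 -127.4] 4.9 0.267
    [ 465.5 -125.3] -13.9 0.128
    [ 465.1 -126.7] -3.3 0.397
blue_outlet top 0.91 334 175 | blue_outlet side 0.96 247 202 | 
    [ 617.5 -115.1] 75.6 0.027
    [ 615.9 -115.1] 71.3 0.163
    [ 617.7 -114.8] 75.0 0.193
yellow_outlet top 0.57 246 189 | yellow_outlet side 0.74 244 248 | 
    [584.7  76.2] 106.0 0.02
    [584.8  76.5] 16.8 0.055
    [584.4  76.2] 16.3 0.078
1.15
```

```bash
cat > go.py <<'E'
# python3 go.py x y z yaw(mm,deg): delta from measured pose
import sys
from h import *
from scipy.spatial.transform import Rotation as R
def rep(t=None):
    s=r.get_state();Q=R.from_quat(s['eef_rot']).as_matrix();yaw=np.degrees(np.arctan2(Q[1,0],Q[0,0]))
    print('t',round(s['clock'],2),'tcp',np.round(s['tool_pos']*1000,1),'yaw',round(yaw,2),'tilt',np.round(Q[:2,2],4),'open',round(s['opening']*88,1),'F',np.round(s['contact_force'],1),'q7',round(s['q'][6],2))
    if t is not None:
        d=Q.T@(np.array(t[:3])/1000-s['tool_pos'])*100
        tu=(yaw-t[3]+90)%180-90
        print('delta',np.round(d,2),'turn',round(tu,1),'rows',int(np.ceil(max(np.linalg.norm(d)/4.17,abs(tu)/7.16))))
if __name__=='__main__': rep([float(a) for a in sys.argv[1:5]] if len(sys.argv)>1 else None)
E
python3 go.py 574.4 280.2 250 0
```

```text
t 1.15 tcp [223.5 583.7 249.7] yaw 69.04 tilt [0. 0.] open 88.3 F [-0.6  0.7  0.3] q7 -0.22
delta [-1.579e+01  4.362e+01 -3.000e-02] turn 69.0 rows 12
```

Emit:
send_rows([
  {"delta_pos": [-15.75,43.6,0],"turn": 69,"jaw": 0},
  {"delta_pos": [-15.75,43.6,0],"turn": 69,"jaw": 0},
  {"delta_pos": [-15.75,43.6,0],"turn": 69,"jaw": 0},
  {"delta_pos": [-15.75,43.6,0],"turn": 69,"jaw": 0},
  {"delta_pos": [-15.75,43.6,0],"turn": 69,"jaw": 0},
  {"delta_pos": [-15.75,43.6,0],"turn": 69,"jaw": 0},
  {"delta_pos": [-15.75,43.6,0],"turn": 69,"jaw": 0},
  {"delta_pos": [-15.75,43.6,0],"turn": 69,"jaw": 0},
], force=20)

```text
clock: 1.82
tool_pos: [0.4771, 0.3644, 0.25]
eef_rot: [0.995, 0.099, 0.0, -0.0]
contact_force: [-0.4, 0.1, 0.0]
opening: 0.996
```

```bash
python3 go.py 574.4 280.2 250 0
```

```text
t 1.82 tcp [477.1 364.4 250. ] yaw 11.41 tilt [0.0002 0.0005] open 87.6 F [-0.4  0.1  0. ] q7 -0.48
delta [ 7.87 10.18 -0.  ] turn 11.4 rows 4
```

Emit:
send_rows([
  {"delta_pos": [7.87,10.18,5],"turn": 11.4,"jaw": 0},
  {"delta_pos": [7.87,10.18,5],"turn": 11.4,"jaw": 0},
  {"delta_pos": [7.87,10.18,5],"turn": 11.4,"jaw": 0},
  {"delta_pos": [7.87,10.18,5],"turn": 11.4,"jaw": 0},
  {"delta_pos": [7.87,10.18,5],"turn": 11.4,"jaw": 0},
  {"delta_pos": [7.87,10.18,5],"turn": 11.4,"jaw": 0},
])

```text
clock: 2.32
tool_pos: [0.5734, 0.2821, 0.1994]
eef_rot: [1.0, 0.003, -0.001, -0.0]
contact_force: [-0.4, -0.1, 0.2]
opening: 0.997
```

```bash
cat > w.py <<'E'
import sys
from h import *
from go import rep
name=sys.argv[1];z0=float(sys.argv[2]) if len(sys.argv)>2 else 0
rep();p=vision.camera_params('wrist');im=vision.snapshot('wrist');d=nets.trace('wrist',name)
c=r.get_state()['clock'];cv2.imwrite(f'pics/w{c:.2f}.png',im);print(f'pics/w{c:.2f}.png')
for e in d[:2]:
    l=e['location'];m=fill(e['region']);o=fit([p],[m],name,z0)
    print(round(e['score'],2),l[1]*560,l[0]*420,np.round(o.x[:2]*1000,1),round(np.degrees(o.x[2]),1),round(o.fun,3))
E
python3 go.py 574.4 280.2 14 0; python3 w.py green_gasket
```

```text
t 2.32 tcp [573.4 282.1 199.4] yaw 0.29 tilt [-0.0011  0.0004] open 87.7 F [-0.4 -0.1  0.2] q7 -0.44
delta [ 0.12  0.2  18.54] turn 0.3 rows 5
t 2.32 tcp [573.4 282.1 199.4] yaw 0.29 tilt [-0.0011  0.0004] open 87.7 F [-0.4 -0.1  0.2] q7 -0.44
pics/w2.42.png
0.64 275.8 180.18 [572.3 279.5] 11.4 0.058
```

View pics/w2.42.png

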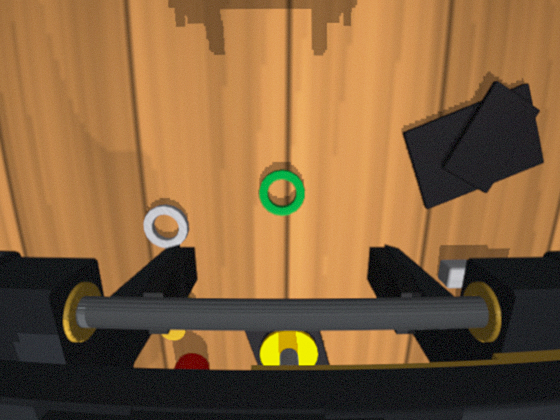

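```bash
python3 go.py 573.5 280 14 0
```

```text
t 2.42 tcp [572.2 284.6 200.2] yaw 0.52 tilt [-0.0007  0.0022] open 88.0 F [-0.8  0.6  0.2] q7 -0.44
delta [ 0.13  0.5  18.62] turn 0.5 rows 5
```

```bash
for i in 1 2 3; do python3 go.py; done; python3 - <<'E'
from h import *
from go import rep
p=vision.camera_params('wrist');im=vision.snapshot('wrist');d=nets.trace('wrist','green_gasket')
for _ in range(3): rep()
print(p['extrinsics'].round(3), vision.camera_params('wrist')['extrinsics'].round(3))
hsv=cv2.cvtColor(im,cv2.COLOR_BGR2HSV);g=cv2.inRange(hsv,(50,120,50),(80,255,255))
m=fill(d[0]['region']);gg=fill(g>0)
for a in(m,gg):
    M=cv2.moments(a);print(M['m10']/M['m00'],M['m01']/M['m00'],a.sum(),np.round(fit([p],[a],'green_gasket').x*1000,1))
E
```

```text
t 2.42 tcp [572.2 284.6 200.2] yaw 0.52 tilt [-0.0007  0.0022] open 88.0 F [-0.8  0.6  0.2] q7 -0.44
t 2.42 tcp [572.2 284.6 200.2] yaw 0.52 tilt [-0.0007  0.0022] open 88.0 F [-0.8  0.6  0.2] q7 -0.44
t 2.42 tcp [572.2 284.6 200.2] yaw 0.52 tilt [-0.0007  0.0022] open 88.0 F [-0.8  0.6  0.2] q7 -0.44
t 2.52 tcp [572.3 284.6 200.4] yaw 0.55 tilt [-0.     0.002] open 87.9 F [-0.6  0.  -0.7] q7 -0.44
t 2.52 tcp [572.3 284.6 200.4] yaw 0.55 tilt [-0.     0.002] open 87.9 F [-0.6  0.  -0.7] q7 -0.44
t 2.52 tcp [572.3 284.6 200.4] yaw 0.55 tilt [-0.     0.002] open 87.9 F [-0.6  0.  -0.7] q7 -0.44
[[ 1.     0.01  -0.001 -0.574]
 [ 0.01  -0.964  0.265  0.245]
 [ 0.001 -0.265 -0.964  0.416]
 [ 0.     0.     0.     1.   ]] [[ 1.     0.01  -0.001 -0.575]
 [ 0.01  -0.964  0.265  0.245]
 [ 0.002 -0.265 -0.964  0.416]
 [ 0.     0.     0.     1.   ]]
282.3393636930755 194.50343106674984 1603.0 [572.1 278.7 -48.7]
282.5216572504708 194.842435655995 1593.0 [572.7 278.3  82.1]
```

Emit:
send_rows([
  {"delta_pos": [0.1,0.5,4],"turn": 0.5,"jaw": 0},
  {"delta_pos": [0.1,0.5,8],"turn": 0.5,"jaw": 0},
  {"delta_pos": [0.1,0.5,12],"turn": 0.5,"jaw": 0},
  {"delta_pos": [0.1,0.5,15],"turn": 0.5,"jaw": 0},
  {"delta_pos": [0.1,0.5,17],"turn": 0.5,"jaw": 0},
  {"delta_pos": [0.1,0.5,18.5],"turn": 0.5,"jaw": 0},
  {"delta_pos": [0.1,0.5,18.6],"turn": 0.5,"jaw": 0},
  {"delta_pos": [0.1,0.5,18.6],"turn": 0.5,"jaw": 0},
])

```text
clock: 3.18
tool_pos: [0.5745, 0.2784, 0.0139]
eef_rot: [1.0, -0.001, 0.0, -0.0]
contact_force: [0.3, 0.4, 0.1]
opening: 1.001
```

```bash
python3 go.py 573.5 279.5 14 0
```

```text
t 3.18 tcp [574.5 278.4  13.9] yaw -0.07 tilt [0.0004 0.0009] open 88.1 F [0.3 0.4 0.1] q7 -0.43
delta [-0.1  -0.11 -0.01] turn -0.1 rows 1
```

Emit:
send_rows([
  {"delta_pos": [0,0,0],"turn": 0,"jaw": 1},
  {"delta_pos": [0,0,0],"turn": 0,"jaw": 1},
  {"delta_pos": [0,0,0],"turn": 0,"jaw": 1},
  {"delta_pos": [0,0,0],"turn": 0,"jaw": 1},
  {"delta_pos": [0,0,0],"turn": 0,"jaw": 1},
  {"delta_pos": [0,0,0],"turn": 0,"jaw": 1},
  {"delta_pos": [0,0,0],"turn": 0,"jaw": 1},
  {"delta_pos": [0,0,0],"turn": 0,"jaw": 1},
], force=20)

```text
clock: 3.85
tool_pos: [0.5747, 0.2772, 0.0139]
eef_rot: [1.0, -0.001, 0.0, -0.0]
contact_force: [-0.7, -0.6, 1.9]
opening: 0.552
```

```bash
python3 go.py 584.5 76.3 120 0
```

```text
t 3.85 tcp [574.7 277.2  13.9] yaw -0.16 tilt [0.0001 0.0001] open 48.6 F [-0.7 -0.6  1.9] q7 -0.43
delta [  1.04  20.08 -10.61] turn -0.2 rows 6
```

Emit:
send_rows([
  {"delta_pos": [0,0,-3],"turn": 0,"jaw": 1},
  {"delta_pos": [0,0,-7],"turn": 0,"jaw": 1},
  {"delta_pos": [0,2,-10.6],"turn": 0,"jaw": 1},
  {"delta_pos": [0.5,6,-10.6],"turn": 0,"jaw": 1},
  {"delta_pos": [1,10,-10.6],"turn": 0,"jaw": 1},
  {"delta_pos": [1,14,-10.6],"turn": 0,"jaw": 1},
  {"delta_pos": [1,17,-10.6],"turn": 0,"jaw": 1},
  {"delta_pos": [1,19.5,-10.6],"turn": 0,"jaw": 1},
])

```text
clock: 4.52
tool_pos: [0.5839, 0.0781, 0.1198]
eef_rot: [1.0, -0.003, -0.0, 0.001]
contact_force: [1.1, 0.4, -0.2]
opening: 0.55
```

Emit:
send_rows([
  {"delta_pos": [0,0.5,0],"turn": 0,"jaw": 1},
  {"delta_pos": [0,0.5,0],"turn": 0,"jaw": 1},
  {"delta_pos": [0,0.5,0],"turn": 0,"jaw": 1},
])

```text
clock: 4.77
tool_pos: [0.5842, 0.0786, 0.1196]
eef_rot: [1.0, -0.001, 0.0, -0.001]
contact_force: [0.2, 0.3, 0.0]
opening: 0.554
```

```bash
python3 go.py 584.5 76.3 70 0; python3 - <<'E'
from h import *
for n in('top','wrist','side'): cv2.imwrite(f'pics/a_{n}.png',vision.snapshot(n))
E
```

```text
t 4.77 tcp [584.2  78.6 119.6] yaw -0.11 tilt [0.0001 0.0016] open 48.8 F [0.2 0.3 0. ] q7 -0.18
delta [0.03 0.24 4.96] turn -0.1 rows 2
```

View pics/a_wrist.png

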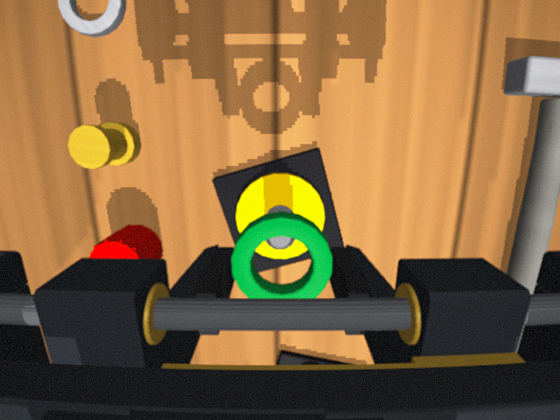

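View pics/a_side.png

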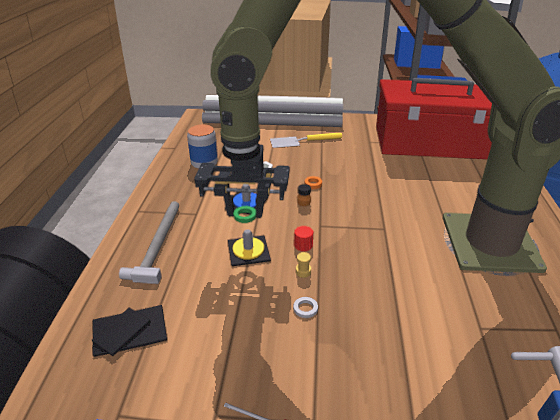

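View pics/a_top.png

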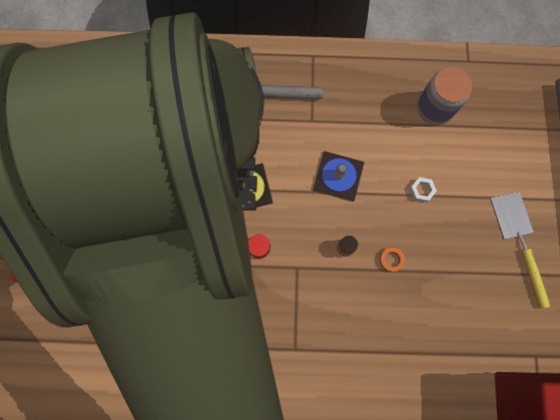

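```bash
cat > hold.py <<'E'
# held object position: python3 hold.py name z0(mm)
import sys
from h import *
from go import rep
name=sys.argv[1];z0=float(sys.argv[2])/1000
rep();c=r.get_state()['tool_pos'][:2]
P2=[];M2=[]
for n in('wrist','side'):
    p=vision.camera_params(n);vision.snapshot(n);d=nets.trace(n,name)
    for e in d[:2]:
        m=fill(e['region']);o=fit([p],[m],name,z0)
        print(n,round(e['score'],2),np.round(o.x[:2]*1000,1),'rel tcp',np.round((o.x[:2]-c)*1000,1),round(np.degrees(o.x[2]),1),round(o.fun,3))
E
python3 hold.py green_gasket 105.7
```

```text
t 4.92 tcp [584.   80.  119.6] yaw 0.05 tilt [0.0001 0.0018] open 49.0 F [ 0.3 -0.2 -0. ] q7 -0.18
wrist 0.95 [583.3  81.6] rel tcp [-0.7  1.6] 25.5 0.137
side 0.71 [444.6 -57.7] rel tcp [-139.4 -137.7] 6.5 0.569
side 0.64 [587.   83.3] rel tcp [3.  3.3] 0.9 0.157
```

Emit:
send_rows([
  {"delta_pos": [0.1,0.5,1],"turn": 0,"jaw": 1},
  {"delta_pos": [0.1,0.5,2],"turn": 0,"jaw": 1},
  {"delta_pos": [0.1,0.5,3],"turn": 0,"jaw": 1},
  {"delta_pos": [0.1,0.5,3],"turn": 0,"jaw": 1},
  {"delta_pos": [0.1,0.5,3],"turn": 0,"jaw": 1},
])

```text
clock: 5.53
tool_pos: [0.5842, 0.072, 0.0884]
eef_rot: [1.0, -0.001, -0.001, 0.0]
contact_force: [-0.1, -0.2, 0.5]
opening: 0.558
```

```bash
cat > occ.py <<'E'
# outlet colour flange fit in wrist with held object; python3 occ.py blue|yellow heldname z0mm outx outy
import sys
from h import *
from go import rep
col,name,z0=sys.argv[1],sys.argv[2],float(sys.argv[3])/1000
rep();p=vision.camera_params('wrist');s=r.get_state();im=vision.snapshot('wrist');d=nets.trace('wrist',name)
cv2.imwrite(f"pics/o{s['clock']:.2f}.png",im);print(f"pics/o{s['clock']:.2f}.png")
m=fill(d[0]['region']);o=fit([p],[m],name,z0);held=o.x[:2]
print('held',np.round(held*1000,1),round(np.degrees(o.x[2]),1),'cost',round(o.fun,3))
hsv=cv2.cvtColor(im,cv2.COLOR_BGR2HSV)
f=cv2.inRange(hsv,(22,130,60),(35,255,255)) if col=='yellow' else cv2.inRange(hsv,(105,130,40),(130,255,255))
n,l,st,ce=cv2.connectedComponentsWithStats(f)
out0=np.array([float(sys.argv[4]),float(sys.argv[5])])/1000
flange=np.r_[circ(.036,.008),circ(.036,.014)]
def base(v):
    M=np.zeros((420,560),np.float32);h=cv2.convexHull(np.round(proj(p,flange+[v[0],v[1],0])).astype(np.int32));cv2.fillConvexPoly(M,h,1);return M
near=cv2.dilate(base(out0),np.ones((31,31)))
f=(f>0)*near
bad=cv2.dilate(m,np.ones((5,5)))
# gripper/occluders: dark pixels excluded inside predicted
stub=(hsv[...,1]<70)&(near>0); bad=np.maximum(bad,cv2.dilate(stub.astype(np.uint8),np.ones((5,5))))
dark=hsv[...,2]<25
ok=(bad==0);ok[245:]=False
def cost(v):
    S=cv2.GaussianBlur(base(v),(0,0),1.5);return (np.abs(S-cv2.GaussianBlur(f.astype(np.float32),(0,0),1.5))*ok).sum()
r_=minimize(cost,out0,method='Nelder-Mead',options=dict(initial_simplex=[out0,out0+[.006,0],out0+[0,.006]],xatol=2e-4))
print('outlet wrist',np.round(r_.x*1000,1),round(r_.fun,0),'fpix',int((f*ok).sum()),'need tool delta mm x,y:',np.round([(r_.x-held)[0]*1000,-(r_.x-held)[1]*1000],1),'vs prior',np.round((out0-held)*1000*[1,-1],1))
E
python3 occ.py yellow green_gasket 76 584.5 76.3
```

```text
t 5.53 tcp [584.2  72.   88.4] yaw -0.15 tilt [-0.0024 -0.0002] open 49.1 F [-0.1 -0.2  0.5] q7 -0.17
pics/o5.53.png
held [583.4  73.7] 9.0 cost 0.173
outlet wrist [582.1  75.2] 6.0 fpix 3580 need tool delta mm x,y: [-1.3 -1.5] vs prior [ 1.1 -2.6]
```

View pics/o5.53.png

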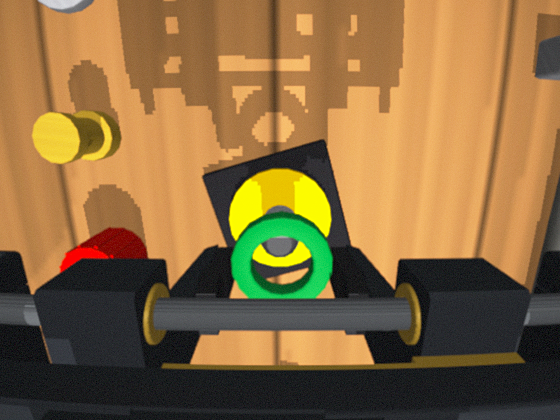

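```bash
python3 occ.py yellow green_gasket 74.5 584.5 76.3
```

```text
t 5.63 tcp [585.1  72.2  89.5] yaw -0.15 tilt [-0.0002  0.0002] open 49.2 F [0.9 0.3 0.6] q7 -0.17
pics/o5.63.png
held [584.5  73.2] 4.5 cost 0.126
outlet wrist [581.9  75.2] 6.0 fpix 3548 need tool delta mm x,y: [-2.5 -2. ] vs prior [ 0.  -3.1]
```

Emit:
send_rows([
  {"delta_pos": [-0.1,-0.25,0],"turn": 0,"jaw": 1},
  {"delta_pos": [-0.1,-0.25,0.5],"turn": 0,"jaw": 1},
  {"delta_pos": [-0.1,-0.25,1],"turn": 0,"jaw": 1},
  {"delta_pos": [-0.1,-0.25,1.5],"turn": 0,"jaw": 1},
  {"delta_pos": [-0.1,-0.25,2],"turn": 0,"jaw": 1},
  {"delta_pos": [-0.1,-0.25,2.5],"turn": 0,"jaw": 1},
  {"delta_pos": [-0.1,-0.25,3],"turn": 0,"jaw": 1},
])

```text
clock: 6.32
tool_pos: [0.5839, 0.0745, 0.059]
eef_rot: [1.0, -0.001, -0.0, 0.0]
contact_force: [-0.1, -0.4, -0.3]
opening: 0.551
```

```bash
python3 hold.py green_gasket 44.5;python3 go.py 584 74 28.5 0;  python3 - <<'E'
from h import *
for n in('wrist','side'): cv2.imwrite(f'pics/b_{n}.png',vision.snapshot(n))
i=cv2.imread('pics/b_side.png')[150:290,160:340];cv2.imwrite('pics/b_side.png',cv2.resize(i,None,fx=4,fy=4,interpolation=2))
E
```

```text
t 6.32 tcp [583.9  74.5  59. ] yaw -0.16 tilt [-0.0004 -0.    ] open 48.5 F [-0.1 -0.4 -0.3] q7 -0.17
wrist 0.94 [583.1  75.6] rel tcp [-0.8  1.1] 2.2 0.139
side 0.57 [585.6  77.8] rel tcp [1.7 3.3] 2.4 0.15
t 6.52 tcp [584.   74.6  59.5] yaw -0.16 tilt [-0.0003 -0.    ] open 48.9 F [-0.7 -0.1  0.2] q7 -0.17
delta [0.   0.06 3.1 ] turn -0.2 rows 1
```

View pics/b_wrist.png

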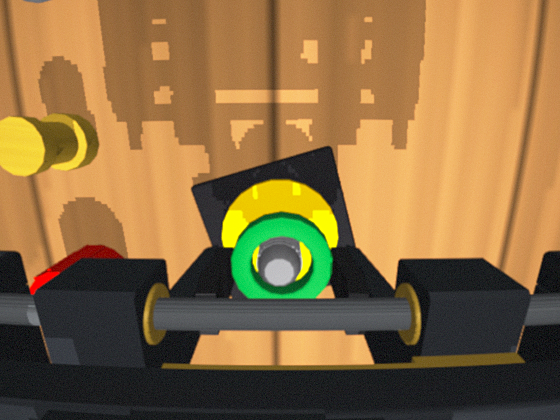

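View pics/b_side.png

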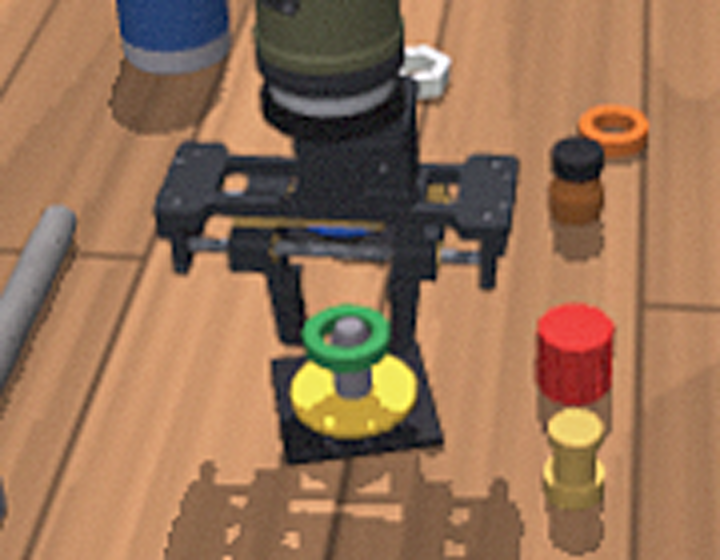

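Emit:
send_rows([
  {"delta_pos": [-0.1,0,0.6],"turn": 0,"jaw": 1},
  {"delta_pos": [-0.1,0,1.2],"turn": 0,"jaw": 1},
  {"delta_pos": [-0.1,0,1.8],"turn": 0,"jaw": 1},
  {"delta_pos": [-0.1,0,2.4],"turn": 0,"jaw": 1},
  {"delta_pos": [-0.1,0,2.8],"turn": 0,"jaw": 1},
  {"delta_pos": [-0.1,0,3.05],"turn": 0,"jaw": 1},
  {"delta_pos": [-0.1,0,3.05],"turn": 0,"jaw": 1},
])

```text
clock: 7.2
tool_pos: [0.5827, 0.0746, 0.0284]
eef_rot: [1.0, -0.001, -0.001, 0.0]
contact_force: [-0.5, -0.5, 1.0]
opening: 0.554
```

```bash
python3 hold.py green_gasket 14
```

```text
t 7.2 tcp [582.7  74.6  28.4] yaw -0.15 tilt [-0.0011 -0.0001] open 48.8 F [-0.5 -0.5  1. ] q7 -0.17
wrist 0.88 [581.9  76.3] rel tcp [-0.7  1.7] 1.5 0.934
side 0.61 [586.7  77.3] rel tcp [4.  2.7] 25.2 0.603
```

Emit:
send_rows([
  {"delta_pos": [0,0,0],"turn": 0,"jaw": 0},
  {"delta_pos": [0,0,0],"turn": 0,"jaw": 0},
  {"delta_pos": [0,0,0],"turn": 0,"jaw": 0},
  {"delta_pos": [0,0,0],"turn": 0,"jaw": 0},
  {"delta_pos": [0,0,0],"turn": 0,"jaw": 0},
  {"delta_pos": [0,0,-1],"turn": 0,"jaw": 0},
  {"delta_pos": [0,0,-4],"turn": 0,"jaw": 0},
  {"delta_pos": [0,0,-8],"turn": 0,"jaw": 0},
])

```text
clock: 8.07
tool_pos: [0.5809, 0.0744, 0.1082]
eef_rot: [1.0, -0.001, -0.003, 0.0]
contact_force: [1.1, 0.8, -0.3]
opening: 1.0
```

Emit:
send_rows([
  {"delta_pos": [-2,0.5,-4],"turn": 0,"jaw": 0},
  {"delta_pos": [-6,1.5,-5],"turn": 0,"jaw": 0},
  {"delta_pos": [-9,2.5,-5],"turn": 0,"jaw": 0},
  {"delta_pos": [-12.3,3.1,-5],"turn": 0,"jaw": 0},
  {"delta_pos": [-12.3,3.1,-5],"turn": 0,"jaw": 0},
  {"delta_pos": [-12.3,3.1,-5],"turn": 0,"jaw": 0},
])

```text
clock: 8.57
tool_pos: [0.4582, 0.0435, 0.1601]
eef_rot: [1.0, -0.002, -0.001, 0.0]
contact_force: [0.2, 0.4, -0.4]
opening: 1.002
```

```bash
python3 w.py red_cap; python3 go.py 459.7 45 25 0; python3 - <<'E'
from h import *
for n in('top','side'): cv2.imwrite(f'pics/c_{n}.png',vision.snapshot(n))
i=cv2.imread('pics/c_side.png')[150:290,160:340];cv2.imwrite('pics/c_side.png',cv2.resize(i,None,fx=4,fy=4,interpolation=2))
E
```

```text
t 8.57 tcp [458.2  43.5 160.1] yaw -0.18 tilt [-0.0012 -0.0002] open 88.2 F [ 0.2  0.4 -0.4] q7 -0.17
pics/w8.67.png
0.86 280.28 202.398 [456.7  44.6] -1.2 0.069
t 8.67 tcp [461.6  44.4 159.8] yaw -0.14 tilt [0.0029 0.0007] open 87.9 F [-0.2  0.5  0.7] q7 -0.17
delta [-0.23 -0.05 13.48] turn -0.1 rows 4
```

View pics/c_side.png

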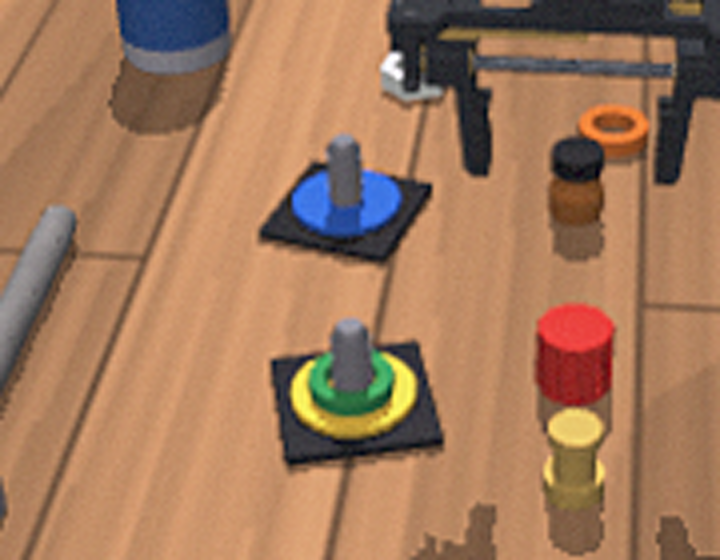

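Emit:
send_rows([
  {"delta_pos": [-0.2,0,4],"turn": 0,"jaw": 0},
  {"delta_pos": [-0.2,0,8],"turn": 0,"jaw": 0},
  {"delta_pos": [-0.2,0,11],"turn": 0,"jaw": 0},
  {"delta_pos": [-0.2,0,13.3],"turn": 0,"jaw": 0},
  {"delta_pos": [-0.2,0,13.3],"turn": 0,"jaw": 0},
  {"delta_pos": [-0.2,0,13.3],"turn": 0,"jaw": 0},
])

```text
clock: 9.27
tool_pos: [0.461, 0.0445, 0.026]
eef_rot: [1.0, -0.001, -0.003, 0.0]
contact_force: [-0.3, 0.6, 0.7]
opening: 0.996
```

Emit:
send_rows([
  {"delta_pos": [0,0,0],"turn": 0,"jaw": 1},
  {"delta_pos": [0,0,0],"turn": 0,"jaw": 1},
  {"delta_pos": [0,0,0],"turn": 0,"jaw": 1},
  {"delta_pos": [0,0,0],"turn": 0,"jaw": 1},
  {"delta_pos": [0,0,0],"turn": 0,"jaw": 1},
  {"delta_pos": [0,0,0],"turn": 0,"jaw": 1},
  {"delta_pos": [0,0,0],"turn": 0,"jaw": 1},
  {"delta_pos": [0,0,0],"turn": 0,"jaw": 1},
])

```text
clock: 9.93
tool_pos: [0.4604, 0.0442, 0.0283]
eef_rot: [1.0, -0.001, -0.002, 0.0]
contact_force: [-0.0, 0.0, 1.9]
opening: 0.502
```

```bash
python3 go.py 583.7 75 115 0
```

```text
t 9.93 tcp [460.4  44.2  28.3] yaw -0.14 tilt [-0.0045 -0.0004] open 44.1 F [-0.   0.   1.9] q7 -0.3
delta [12.28 -3.11 -8.73] turn -0.1 rows 4
```

Emit:
send_rows([
  {"delta_pos": [0,0,-4],"turn": 0,"jaw": 1},
  {"delta_pos": [0,0,-8],"turn": 0,"jaw": 1},
  {"delta_pos": [2,-0.5,-8.8],"turn": 0,"jaw": 1},
  {"delta_pos": [6,-1.5,-8.8],"turn": 0,"jaw": 1},
  {"delta_pos": [9.5,-2.5,-8.8],"turn": 0,"jaw": 1},
  {"delta_pos": [12.3,-3.1,-8.8],"turn": 0,"jaw": 1},
  {"delta_pos": [12.3,-3.1,-8.8],"turn": 0,"jaw": 1},
  {"delta_pos": [12.3,-3.1,-8.8],"turn": 0,"jaw": 1},
])

```text
clock: 10.6
tool_pos: [0.5849, 0.0752, 0.1153]
eef_rot: [1.0, -0.001, -0.002, 0.0]
contact_force: [-0.3, 0.9, -1.2]
opening: 0.497
```

```bash
python3 hold.py red_cap 87; python3 occ.py yellow red_cap 87 584 76;python3 go.py; python3 - <<'E'
from h import *
cv2.imwrite('pics/d_side.png',cv2.resize(vision.snapshot('side')[150:290,160:340],None,fx=4,fy=4,interpolation=2))
E
cp pics/$(ls -t pics|grep ^o|head -1) pics/d_w.png
```

```text
t 10.6 tcp [584.9  75.2 115.3] yaw -0.15 tilt [-0.0036 -0.    ] open 43.7 F [-0.3  0.9 -1.2] q7 -0.28
wrist 0.76 [584.3  77.4] rel tcp [-0.6  2.1] 5.4 0.416
side 0.8 [584.3  78.9] rel tcp [-0.6  3.7] -39.7 0.079
side 0.54 [599.5  -1.9] rel tcp [ 14.6 -77.1] 7.6 1.3
t 10.8 tcp [582.2  74.3 115.2] yaw -0.16 tilt [-0.0071 -0.0011] open 44.3 F [ 0.2 -1.  -0.4] q7 -0.28
pics/o10.80.png
held [581.8  75.8] 7.7 cost 0.424
outlet wrist [582.1  75.1] 1247.0 fpix 2033 need tool delta mm x,y: [0.3 0.7] vs prior [ 2.2 -0.2]
t 10.9 tcp [582.8  74.5 115.5] yaw -0.16 tilt [-0.0061 -0.0008] open 43.9 F [ 0.1  0.1 -0.2] q7 -0.28
```

View pics/d_side.png

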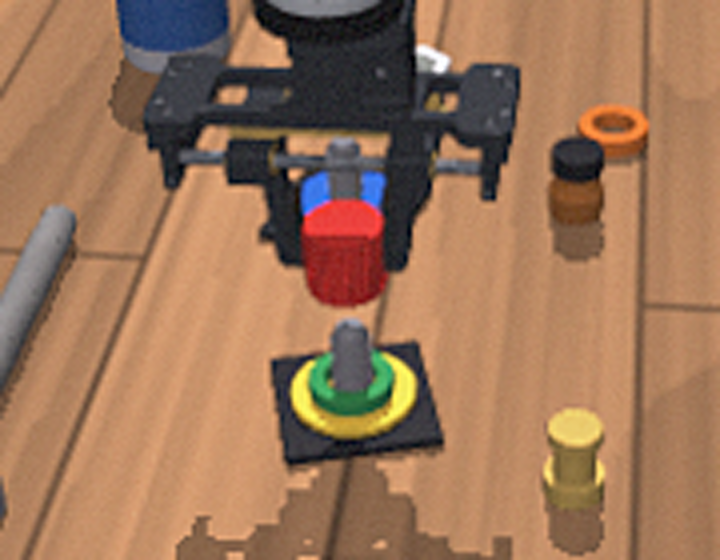

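View pics/d_w.png

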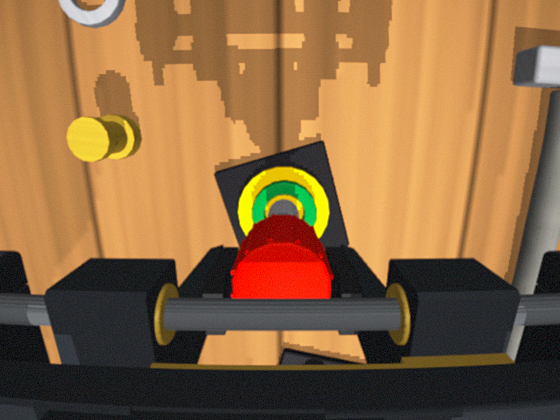

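Emit:
send_rows([
  {"delta_pos": [0.1,0,0.6],"turn": 0,"jaw": 1},
  {"delta_pos": [0.1,0,1.2],"turn": 0,"jaw": 1},
  {"delta_pos": [0.1,0,1.8],"turn": 0,"jaw": 1},
  {"delta_pos": [0.1,0,2.4],"turn": 0,"jaw": 1},
  {"delta_pos": [0.1,0,2.9],"turn": 0,"jaw": 1},
  {"delta_pos": [0.1,0,3.4],"turn": 0,"jaw": 1},
  {"delta_pos": [0.1,0,3.9],"turn": 0,"jaw": 1},
])

```text
clock: 11.53
tool_pos: [0.5847, 0.0749, 0.0758]
eef_rot: [1.0, -0.001, -0.002, 0.0]
contact_force: [-0.2, 0.3, -0.1]
opening: 0.495
```

```bash
python3 go.py 583.7 75 54 0; python3 - <<'E'
from h import *
cv2.imwrite('pics/e_side.png',cv2.resize(vision.snapshot('side')[150:290,160:340],None,fx=4,fy=4,interpolation=2))
E
```

```text
t 11.53 tcp [584.7  74.9  75.8] yaw -0.15 tilt [-0.0049 -0.0004] open 43.5 F [-0.2  0.3 -0.1] q7 -0.29
delta [-0.09 -0.01  2.18] turn -0.2 rows 1
```

View pics/e_side.png

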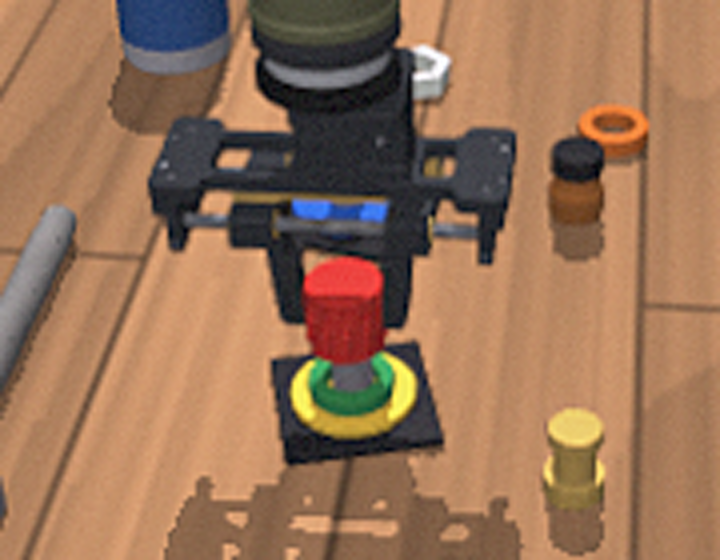

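Emit:
send_rows([
  {"delta_pos": [-0.2,0,0.5],"turn": 0,"jaw": 1},
  {"delta_pos": [-0.2,0,1.0],"turn": 0,"jaw": 1},
  {"delta_pos": [-0.2,0,1.5],"turn": 0,"jaw": 1},
  {"delta_pos": [-0.2,0,1.9],"turn": 0,"jaw": 1},
  {"delta_pos": [-0.2,0,2.1],"turn": 0,"jaw": 1},
  {"delta_pos": [-0.2,0,2.1],"turn": 0,"jaw": 1},
])

```text
clock: 12.08
tool_pos: [0.5824, 0.0748, 0.055]
eef_rot: [1.0, -0.001, -0.003, 0.0]
contact_force: [-0.5, -0.2, 0.3]
opening: 0.496
```

```bash
python3 hold.py red_cap 26
```

```text
t 12.08 tcp [582.4  74.8  55. ] yaw -0.15 tilt [-0.0054 -0.0005] open 43.6 F [-0.5 -0.2  0.3] q7 -0.29
wrist 0.72 [581.8  76.4] rel tcp [-0.6  1.6] 3.0 0.407
side 0.65 [587.4  72.3] rel tcp [ 5.  -2.5] -6.3 0.198
side 0.62 [608.5 -41.8] rel tcp [  26.1 -116.6] 19.5 3.273
```

Emit:
send_rows([
  {"delta_pos": [0,0,0.1],"turn": 0,"jaw": 0.5},
  {"delta_pos": [0,0,0.1],"turn": 0,"jaw": 0},
  {"delta_pos": [0,0,0.1],"turn": 0,"jaw": 0},
  {"delta_pos": [0,0,0.1],"turn": 0,"jaw": 0},
  {"delta_pos": [0,0,0.1],"turn": 0,"jaw": 0},
  {"delta_pos": [0,0,-2],"turn": 0,"jaw": 0},
  {"delta_pos": [0,0,-6],"turn": 0,"jaw": 0},
  {"delta_pos": [0,0,-10],"turn": 0,"jaw": 0},
])

```text
clock: 12.95
tool_pos: [0.5819, 0.0748, 0.1555]
eef_rot: [1.0, -0.001, -0.004, 0.001]
contact_force: [1.3, 0.2, 0.5]
opening: 0.992
```

```bash
python3 go.py 443 -223.5 160 0; python3 - <<'E'
from h import *
cv2.imwrite('pics/f_side.png',cv2.resize(vision.snapshot('side')[150:290,160:340],None,fx=4,fy=4,interpolation=2))
E
```

```text
t 12.95 tcp [581.9  74.8 155.5] yaw -0.14 tilt [-0.0083 -0.001 ] open 87.3 F [1.3 0.2 0.5] q7 -0.28
delta [-13.82  29.86  -0.3 ] turn -0.1 rows 8
```

View pics/f_side.png

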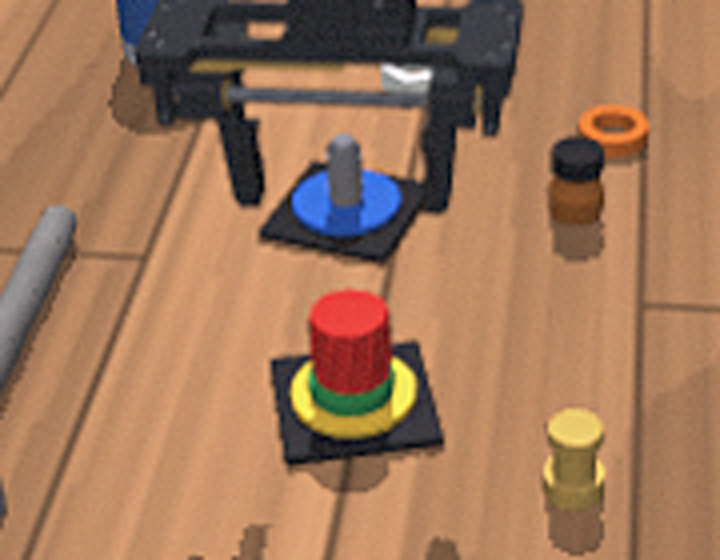

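Red cap now sits on the green gasket. Next the orange gasket.

Emit:
send_rows([
  {"delta_pos": [-13.7,29.85,-1],"turn": 0,"jaw": 0},
  {"delta_pos": [-13.7,29.85,-1],"turn": 0,"jaw": 0},
  {"delta_pos": [-13.7,29.85,-1],"turn": 0,"jaw": 0},
  {"delta_pos": [-13.7,29.85,-1],"turn": 0,"jaw": 0},
  {"delta_pos": [-13.7,29.85,-1],"turn": 0,"jaw": 0},
  {"delta_pos": [-13.7,29.85,-1],"turn": 0,"jaw": 0},
  {"delta_pos": [-13.7,29.85,-1],"turn": 0,"jaw": 0},
  {"delta_pos": [-13.7,29.85,-1],"turn": 0,"jaw": 0},
])

```text
clock: 13.67
tool_pos: [0.4438, -0.2257, 0.1664]
eef_rot: [1.0, -0.002, -0.002, 0.001]
contact_force: [-0.5, -0.9, 0.3]
opening: 0.998
```

Emit:
send_rows([
  {"delta_pos": [0,0,0.5],"turn": 0,"jaw": 0},
  {"delta_pos": [0,0,0.5],"turn": 0,"jaw": 0},
  {"delta_pos": [0,0,0.5],"turn": 0,"jaw": 0},
])

```text
clock: 13.92
tool_pos: [0.4457, -0.2225, 0.1612]
eef_rot: [1.0, -0.001, -0.002, -0.0]
contact_force: [0.3, 1.1, 0.0]
opening: 0.996
```

```bash
python3 w.py orange_gasket; python3 go.py 443 -223.5 14 0
```

```text
t 13.92 tcp [ 445.7 -222.5  161.2] yaw -0.14 tilt [-0.0042  0.0005] open 87.7 F [0.3 1.1 0. ] q7 0.17
pics/w14.02.png
0.63 277.816 214.20000000000002 [ 440.8 -225.1] 2.9 0.06
t 14.02 tcp [ 446.5 -221.4  161.3] yaw 0.03 tilt [-0.0037  0.0006] open 87.7 F [-0.3  0.   0.1] q7 0.17
delta [-0.29  0.22 14.74] turn 0.0 rows 4
```

Emit:
send_rows([
  {"delta_pos": [-0.4,0.25,4],"turn": 0,"jaw": 0},
  {"delta_pos": [-0.4,0.25,8],"turn": 0,"jaw": 0},
  {"delta_pos": [-0.4,0.25,11],"turn": 0,"jaw": 0},
  {"delta_pos": [-0.4,0.25,13],"turn": 0,"jaw": 0},
  {"delta_pos": [-0.4,0.25,14.6],"turn": 0,"jaw": 0},
  {"delta_pos": [-0.4,0.25,14.7],"turn": 0,"jaw": 0},
  {"delta_pos": [-0.4,0.25,14.7],"turn": 0,"jaw": 0},
])

```text
clock: 14.6
tool_pos: [0.4415, -0.2237, 0.0135]
eef_rot: [1.0, 0.0, -0.003, -0.0]
contact_force: [-1.3, -0.3, -0.5]
opening: 1.002
```

```bash
python3 go.py 442.3 -224.3 14 0
```

```text
t 14.6 tcp [ 441.5 -223.7   13.5] yaw 0.05 tilt [-0.0053  0.0009] open 88.1 F [-1.3 -0.3 -0.5] q7 0.13
delta [ 0.08  0.06 -0.05] turn 0.1 rows 1
```

Emit:
send_rows([
  {"delta_pos": [0,0,0],"turn": 0,"jaw": 1},
  {"delta_pos": [0,0,0],"turn": 0,"jaw": 1},
  {"delta_pos": [0,0,0],"turn": 0,"jaw": 1},
  {"delta_pos": [0,0,0],"turn": 0,"jaw": 1},
  {"delta_pos": [0,0,0],"turn": 0,"jaw": 1},
  {"delta_pos": [0,0,0],"turn": 0,"jaw": 1},
  {"delta_pos": [0,0,0],"turn": 0,"jaw": 1},
  {"delta_pos": [0,0,0],"turn": 0,"jaw": 1},
])

```text
clock: 15.27
tool_pos: [0.4408, -0.2258, 0.0145]
eef_rot: [1.0, -0.001, -0.002, 0.0]
contact_force: [0.7, 0.4, 2.9]
opening: 0.555
```

```bash
python3 go.py 616 -116 95 0
```

```text
t 15.27 tcp [ 440.8 -225.8   14.5] yaw -0.16 tilt [-0.0041 -0.0005] open 48.9 F [0.7 0.4 2.9] q7 0.13
delta [ 17.45 -11.03  -8.12] turn -0.2 rows 6
```

Emit:
send_rows([
  {"delta_pos": [0,0,-4],"turn": 0,"jaw": 1},
  {"delta_pos": [0,0,-8],"turn": 0,"jaw": 1},
  {"delta_pos": [3,-2,-8.5],"turn": 0,"jaw": 1},
  {"delta_pos": [6,-4,-8.5],"turn": 0,"jaw": 1},
  {"delta_pos": [9,-6,-8.5],"turn": 0,"jaw": 1},
  {"delta_pos": [12,-8,-8.5],"turn": 0,"jaw": 1},
  {"delta_pos": [15,-10,-8.5],"turn": 0,"jaw": 1},
  {"delta_pos": [17.4,-11,-8.5],"turn": 0,"jaw": 1},
])

```text
clock: 15.93
tool_pos: [0.6176, -0.1118, 0.0985]
eef_rot: [1.0, 0.001, -0.002, -0.001]
contact_force: [0.3, 0.6, -0.3]
opening: 0.551
```

Emit:
send_rows([
  {"delta_pos": [0,0,0],"turn": 0,"jaw": 1},
  {"delta_pos": [0,0,0],"turn": 0,"jaw": 1},
  {"delta_pos": [0,0,0],"turn": 0,"jaw": 1},
])

```text
clock: 16.18
tool_pos: [0.6137, -0.1172, 0.0979]
eef_rot: [1.0, -0.002, -0.004, 0.001]
contact_force: [-0.3, 0.3, 0.3]
opening: 0.549
```

```bash
python3 hold.py orange_gasket 84; python3 occ.py blue orange_gasket 84 616.5 -115;python3 go.py; python3 - <<'E'
from h import *
cv2.imwrite('pics/g_side.png',cv2.resize(vision.snapshot('side')[120:260,160:340],None,fx=4,fy=4,interpolation=2))
E
cp pics/$(ls -t pics|grep ^o|head -1) pics/g_w.png
```

```text
t 16.18 tcp [ 613.7 -117.2   97.9] yaw -0.2 tilt [-0.0073 -0.0014] open 48.3 F [-0.3  0.3  0.3] q7 -0.01
wrist 0.87 [ 613.3 -117. ] rel tcp [-0.4  0.2] 12.1 0.188
side 0.56 [ 614.9 -113.9] rel tcp [1.1 3.3] 4.7 0.069
t 16.38 tcp [ 614.1 -117.5   98.4] yaw -0.26 tilt [-0.0061 -0.001 ] open 48.5 F [-0.4 -0.3  0.1] q7 -0.01
pics/o16.38.png
held [ 613.3 -118.3] -4.6 cost 0.21
outlet wrist [ 614.9 -116.9] 21.0 fpix 3427 need tool delta mm x,y: [ 1.6 -1.3] vs prior [ 3.2 -3.3]
t 16.48 tcp [ 614.7 -117.    98.5] yaw -0.22 tilt [-0.0052 -0.0006] open 48.2 F [0.1 0.4 0.8] q7 -0.01
```

View pics/g_side.png

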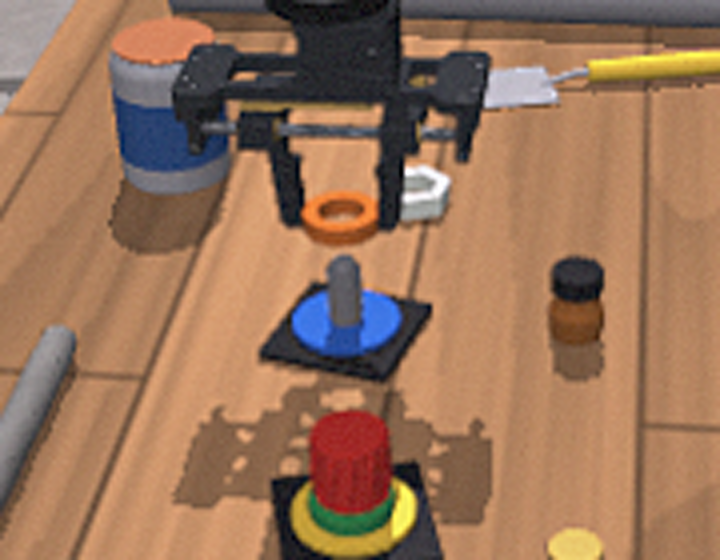

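View pics/g_w.png

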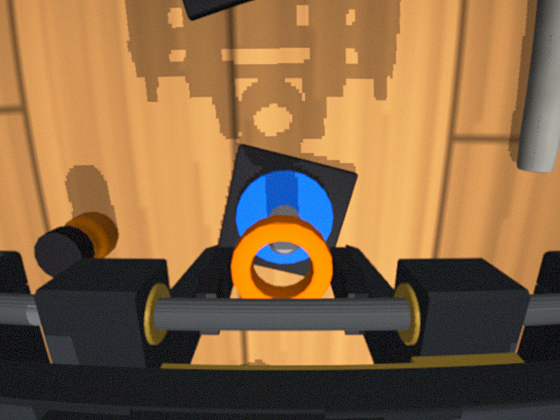

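Emit:
send_rows([
  {"delta_pos": [0.15,-0.2,0.6],"turn": 0,"jaw": 1},
  {"delta_pos": [0.15,-0.2,1.2],"turn": 0,"jaw": 1},
  {"delta_pos": [0.15,-0.2,1.8],"turn": 0,"jaw": 1},
  {"delta_pos": [0.15,-0.2,2.4],"turn": 0,"jaw": 1},
  {"delta_pos": [0.15,-0.2,3.0],"turn": 0,"jaw": 1},
  {"delta_pos": [0.15,-0.2,3.5],"turn": 0,"jaw": 1},
  {"delta_pos": [0.15,-0.2,3.9],"turn": 0,"jaw": 1},
  {"delta_pos": [0.15,-0.2,3.9],"turn": 0,"jaw": 1},
])

```text
clock: 17.2
tool_pos: [0.616, -0.1141, 0.0583]
eef_rot: [1.0, -0.001, -0.003, 0.0]
contact_force: [0.5, -0.1, 0.5]
opening: 0.551
```

```bash
python3 go.py 616 -115 28.5 0; python3 - <<'E'
from h import *
cv2.imwrite('pics/h_side.png',cv2.resize(vision.snapshot('side')[120:260,160:340],None,fx=4,fy=4,interpolation=2))
cv2.imwrite('pics/h_w.png',vision.snapshot('wrist'))
E
```

```text
t 17.2 tcp [ 616.  -114.1   58.3] yaw -0.15 tilt [-0.0064 -0.0002] open 48.5 F [ 0.5 -0.1  0.5] q7 -0.02
delta [0.02 0.09 2.98] turn -0.1 rows 1
```

View pics/h_side.png

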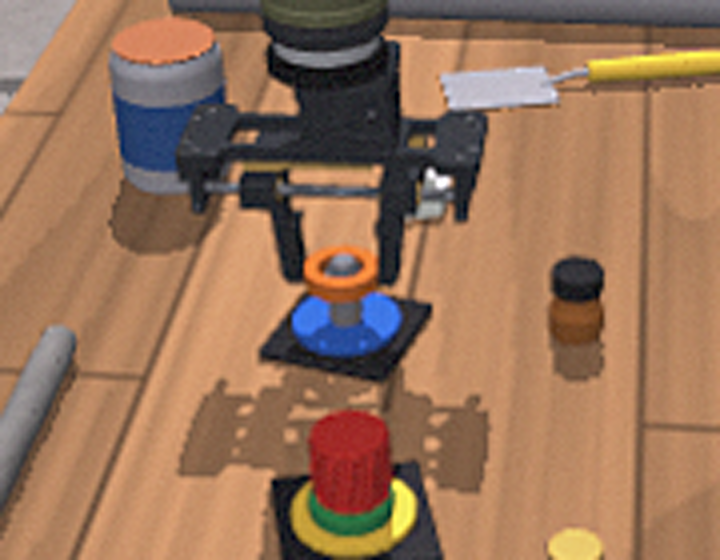

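View pics/h_w.png

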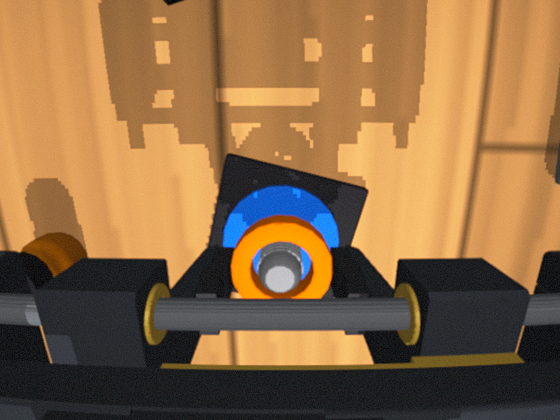

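Emit:
send_rows([
  {"delta_pos": [-0.1,0.1,0.6],"turn": 0,"jaw": 1},
  {"delta_pos": [-0.1,0.1,1.2],"turn": 0,"jaw": 1},
  {"delta_pos": [-0.1,0.1,1.8],"turn": 0,"jaw": 1},
  {"delta_pos": [-0.1,0.1,2.4],"turn": 0,"jaw": 1},
  {"delta_pos": [-0.1,0.1,2.8],"turn": 0,"jaw": 1},
  {"delta_pos": [-0.1,0.1,2.95],"turn": 0,"jaw": 1},
  {"delta_pos": [-0.1,0.1,2.95],"turn": 0,"jaw": 1},
])

```text
clock: 17.88
tool_pos: [0.6152, -0.1151, 0.0293]
eef_rot: [1.0, -0.001, -0.003, 0.0]
contact_force: [0.3, 0.2, -0.6]
opening: 0.552
```

```bash
python3 go.py 616 -115 28.5 0
```

```text
t 17.88 tcp [ 615.2 -115.1   29.3] yaw -0.15 tilt [-0.0056 -0.0002] open 48.6 F [ 0.3  0.2 -0.6] q7 -0.02
delta [ 0.08 -0.01  0.08] turn -0.1 rows 1
```

Emit:
send_rows([
  {"delta_pos": [0,0,0],"turn": 0,"jaw": 0.5},
  {"delta_pos": [0,0,0],"turn": 0,"jaw": 0},
  {"delta_pos": [0,0,0],"turn": 0,"jaw": 0},
  {"delta_pos": [0,0,0],"turn": 0,"jaw": 0},
  {"delta_pos": [0,0,0],"turn": 0,"jaw": 0},
  {"delta_pos": [0,0,-2],"turn": 0,"jaw": 0},
  {"delta_pos": [0,0,-6],"turn": 0,"jaw": 0},
  {"delta_pos": [0,0,-10],"turn": 0,"jaw": 0},
])

```text
clock: 18.55
tool_pos: [0.6147, -0.115, 0.1298]
eef_rot: [1.0, -0.001, -0.004, -0.0]
contact_force: [1.7, -0.6, -0.1]
opening: 0.996
```

```bash
python3 go.py 445.5 242 180 0; python3 - <<'E'
from h import *
cv2.imwrite('pics/i_side.png',cv2.resize(vision.snapshot('side')[120:260,160:340],None,fx=4,fy=4,interpolation=2))
E
```

```text
t 18.55 tcp [ 614.7 -115.   129.8] yaw -0.14 tilt [-0.0083  0.0001] open 87.7 F [ 1.7 -0.6 -0.1] q7 -0.01
delta [-17.05 -35.66  -4.87] turn -0.1 rows 10
```

View pics/i_side.png

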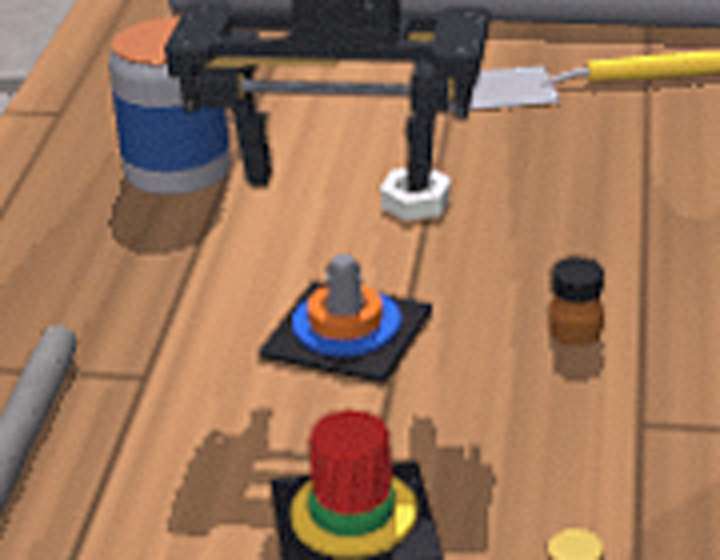

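Emit:
send_rows([
  {"delta_pos": [0,0,-5],"turn": 0,"jaw": 0},
  {"delta_pos": [-17,-35.6,-5],"turn": 0,"jaw": 0},
  {"delta_pos": [-17,-35.6,-5],"turn": 0,"jaw": 0},
  {"delta_pos": [-17,-35.6,-5],"turn": 0,"jaw": 0},
  {"delta_pos": [-17,-35.6,-5],"turn": 0,"jaw": 0},
  {"delta_pos": [-17,-35.6,-5],"turn": 0,"jaw": 0},
  {"delta_pos": [-17,-35.6,-5],"turn": 0,"jaw": 0},
  {"delta_pos": [-17,-35.6,-5],"turn": 0,"jaw": 0},
])

```text
clock: 19.27
tool_pos: [0.4903, 0.1499, 0.1785]
eef_rot: [1.0, -0.002, -0.002, 0.0]
contact_force: [0.3, 0.7, 0.3]
opening: 1.001
```

```bash
python3 go.py 445.5 242 160 0
```

```text
t 19.27 tcp [490.3 149.9 178.5] yaw -0.17 tilt [-0.0039 -0.    ] open 88.1 F [0.3 0.7 0.3] q7 -0.45
delta [-4.5  -9.2   1.87] turn -0.2 rows 3
```

Emit:
send_rows([
  {"delta_pos": [-4.2,-8.8,2],"turn": 0,"jaw": 0},
  {"delta_pos": [-4.2,-8.8,2],"turn": 0,"jaw": 0},
  {"delta_pos": [-4.2,-8.8,2],"turn": 0,"jaw": 0},
  {"delta_pos": [-4.2,-8.8,2],"turn": 0,"jaw": 0},
  {"delta_pos": [-4.2,-8.8,2],"turn": 0,"jaw": 0},
  {"delta_pos": [-4.2,-8.8,2],"turn": 0,"jaw": 0},
])

```text
clock: 19.77
tool_pos: [0.4503, 0.2349, 0.1586]
eef_rot: [1.0, -0.002, -0.002, 0.001]
contact_force: [0.1, -0.8, 0.9]
opening: 1.002
```

```bash
python3 w.py steel_washer; python3 go.py 444.5 241.7 13 0
```

```text
t 19.77 tcp [450.3 234.9 158.6] yaw -0.27 tilt [-0.0036 -0.0014] open 88.2 F [ 0.1 -0.8  0.9] q7 -0.6
pics/w19.87.png
0.85 262.192 200.382 [442.6 239.2] 6.7 0.051
t 19.87 tcp [450.6 234.4 158.7] yaw -0.36 tilt [-0.0035 -0.0012] open 88.1 F [ 0.4 -0.8  0.4] q7 -0.6
delta [-0.56 -0.74 14.57] turn -0.4 rows 4
```

Emit:
send_rows([
  {"delta_pos": [-0.6,-0.65,3],"turn": 0,"jaw": 0},
  {"delta_pos": [-0.6,-0.65,7],"turn": 0,"jaw": 0},
  {"delta_pos": [-0.6,-0.65,10],"turn": 0,"jaw": 0},
  {"delta_pos": [-0.6,-0.65,12.5],"turn": 0,"jaw": 0},
  {"delta_pos": [-0.6,-0.65,14],"turn": 0,"jaw": 0},
  {"delta_pos": [-0.6,-0.65,14.5],"turn": 0,"jaw": 0},
  {"delta_pos": [-0.6,-0.65,14.5],"turn": 0,"jaw": 0},
])

```text
clock: 20.45
tool_pos: [0.4431, 0.2411, 0.013]
eef_rot: [1.0, -0.003, -0.003, 0.001]
contact_force: [0.9, -0.3, 0.2]
opening: 1.0
```

```bash
python3 go.py 444.3 240.8 13 0
```

```text
t 20.45 tcp [443.1 241.1  13. ] yaw -0.3 tilt [-0.0056 -0.002 ] open 88.0 F [ 0.9 -0.3  0.2] q7 -0.63
delta [ 0.12  0.03 -0.  ] turn -0.3 rows 1
```

Emit:
send_rows([
  {"delta_pos": [0,0,0],"turn": 0,"jaw": 1},
  {"delta_pos": [0,0,0],"turn": 0,"jaw": 1},
  {"delta_pos": [0,0,0],"turn": 0,"jaw": 1},
  {"delta_pos": [0,0,0],"turn": 0,"jaw": 1},
  {"delta_pos": [0,0,0],"turn": 0,"jaw": 1},
  {"delta_pos": [0,0,0],"turn": 0,"jaw": 1},
  {"delta_pos": [0,0,0],"turn": 0,"jaw": 1},
  {"delta_pos": [0,0,0],"turn": 0,"jaw": 1},
], force=25)

```text
clock: 21.12
tool_pos: [0.443, 0.243, 0.0137]
eef_rot: [1.0, -0.001, -0.002, 0.0]
contact_force: [0.9, -0.5, 2.8]
opening: 0.558
```

Emit:
send_rows([
  {"delta_pos": [0,0,-3],"turn": 0,"jaw": 1},
  {"delta_pos": [0,0,-7],"turn": 0,"jaw": 1},
  {"delta_pos": [0,0,-11],"turn": 0,"jaw": 1},
  {"delta_pos": [0,0,-11],"turn": 0,"jaw": 1},
  {"delta_pos": [0,0,-11],"turn": 0,"jaw": 1},
])

```text
clock: 21.53
tool_pos: [0.4444, 0.2436, 0.1254]
eef_rot: [1.0, -0.001, -0.0, -0.001]
contact_force: [-0.3, 0.4, -1.0]
opening: 0.557
```

```bash
python3 go.py 615 -115.5 130 0; python3 hold.py steel_washer 111
```

```text
t 21.53 tcp [444.4 243.6 125.4] yaw -0.16 tilt [-0.0009  0.002 ] open 49.0 F [-0.3  0.4 -1. ] q7 -0.62
delta [17.16 35.86 -0.55] turn -0.2 rows 10
t 21.53 tcp [444.4 243.6 125.4] yaw -0.16 tilt [-0.0009  0.002 ] open 49.0 F [-0.3  0.4 -1. ] q7 -0.62
wrist 0.65 [443.9 239.3] rel tcp [-0.5 -4.3] 9.0 0.247
side 0.95 [445.5 243. ] rel tcp [ 1.2 -0.6] 15.9 0.09
```

Emit:
send_rows([
  {"delta_pos": [17.1,35.8,-0.5],"turn": 0,"jaw": 1},
  {"delta_pos": [17.1,35.8,-0.5],"turn": 0,"jaw": 1},
  {"delta_pos": [17.1,35.8,-0.5],"turn": 0,"jaw": 1},
  {"delta_pos": [17.1,35.8,-0.5],"turn": 0,"jaw": 1},
  {"delta_pos": [17.1,35.8,-0.5],"turn": 0,"jaw": 1},
  {"delta_pos": [17.1,35.8,-0.5],"turn": 0,"jaw": 1},
  {"delta_pos": [17.1,35.8,-0.5],"turn": 0,"jaw": 1},
  {"delta_pos": [17.1,35.8,-0.5],"turn": 0,"jaw": 1},
])

```text
clock: 22.4
tool_pos: [0.5856, -0.0602, 0.1253]
eef_rot: [1.0, -0.001, -0.004, -0.0]
contact_force: [0.6, 0.6, -0.5]
opening: 0.556
```

```bash
python3 go.py 615 -115.5 98 0
```

```text
t 22.4 tcp [585.6 -60.2 125.3] yaw -0.16 tilt [-0.0081  0.    ] open 49.0 F [ 0.6  0.6 -0.5] q7 -0.14
delta [2.98 5.52 2.71] turn -0.2 rows 2
```

Emit:
send_rows([
  {"delta_pos": [2.8,5.0,1],"turn": 0,"jaw": 1},
  {"delta_pos": [2.8,5.0,2],"turn": 0,"jaw": 1},
  {"delta_pos": [2.8,5.0,2.7],"turn": 0,"jaw": 1},
  {"delta_pos": [2.8,5.0,2.7],"turn": 0,"jaw": 1},
  {"delta_pos": [2.8,5.0,2.7],"turn": 0,"jaw": 1},
  {"delta_pos": [2.8,5.0,2.7],"turn": 0,"jaw": 1},
])

```text
clock: 22.9
tool_pos: [0.6132, -0.1057, 0.0996]
eef_rot: [1.0, 0.0, -0.003, -0.001]
contact_force: [1.1, -0.3, -1.7]
opening: 0.556
```

```bash
python3 occ.py blue steel_washer 85 616 -115.5;python3 go.py 615.2 -115.1 60 0; python3 - <<'E'
from h import *
cv2.imwrite('pics/j_side.png',cv2.resize(vision.snapshot('side')[120:260,160:340],None,fx=4,fy=4,interpolation=2))
E
cp pics/$(ls -t pics|grep ^o|head -1) pics/j_w.png
```

```text
t 22.9 tcp [ 613.2 -105.7   99.6] yaw 0.02 tilt [-0.0062  0.0014] open 49.0 F [ 1.1 -0.3 -1.7] q7 -0.07
pics/o22.90.png
held [ 612.5 -109.7] 10.7 cost 0.22
outlet wrist [ 614.9 -116.9] 1097.0 fpix 1659 need tool delta mm x,y: [2.3 7.2] vs prior [3.5 5.8]
t 23.0 tcp [ 613.8 -106.3  100.3] yaw 0.0 tilt [-0.0046  0.0006] open 49.0 F [ 0.5 -0.2 -0.7] q7 -0.07
delta [0.16 0.89 4.03] turn 0.0 rows 1
```

View pics/j_side.png

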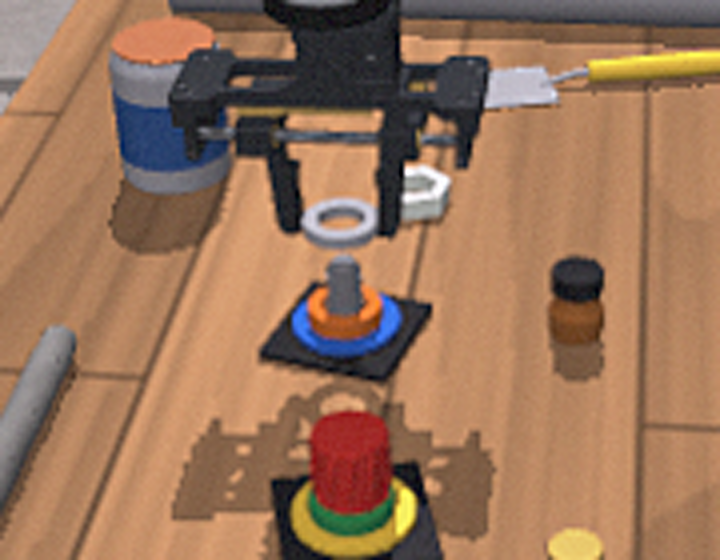

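View pics/j_w.png

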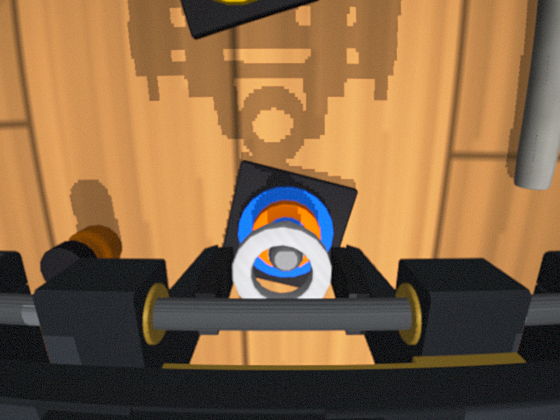

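Emit:
send_rows([
  {"delta_pos": [0.2,0.65,0],"turn": 0,"jaw": 1},
  {"delta_pos": [0.2,0.65,0.7],"turn": 0,"jaw": 1},
  {"delta_pos": [0.2,0.65,1.4],"turn": 0,"jaw": 1},
  {"delta_pos": [0.2,0.65,2.1],"turn": 0,"jaw": 1},
  {"delta_pos": [0.2,0.65,2.8],"turn": 0,"jaw": 1},
  {"delta_pos": [0.2,0.65,3.4],"turn": 0,"jaw": 1},
  {"delta_pos": [0.2,0.65,4],"turn": 0,"jaw": 1},
  {"delta_pos": [0.2,0.65,4],"turn": 0,"jaw": 1},
])

```text
clock: 23.72
tool_pos: [0.6147, -0.1145, 0.0583]
eef_rot: [1.0, -0.001, -0.004, -0.0]
contact_force: [-0.3, -0.3, -0.8]
opening: 0.56
```

```bash
python3 go.py 615.2 -115.1 42 0; python3 - <<'E'
from h import *
cv2.imwrite('pics/k_side.png',cv2.resize(vision.snapshot('side')[120:260,160:340],None,fx=4,fy=4,interpolation=2))
cv2.imwrite('pics/k_w.png',vision.snapshot('wrist'))
E
```

```text
t 23.72 tcp [ 614.7 -114.5   58.3] yaw -0.14 tilt [-0.0072  0.0001] open 49.2 F [-0.3 -0.3 -0.8] q7 -0.07
delta [0.06 0.06 1.63] turn -0.1 rows 1
```

View pics/k_side.png

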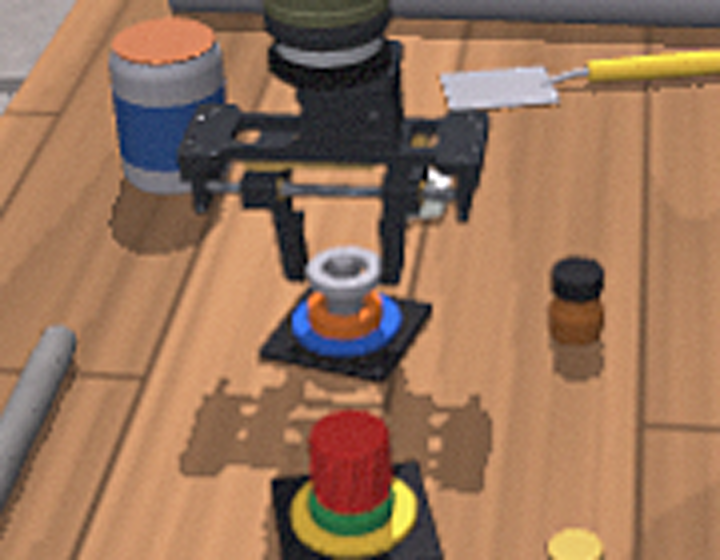

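View pics/k_w.png

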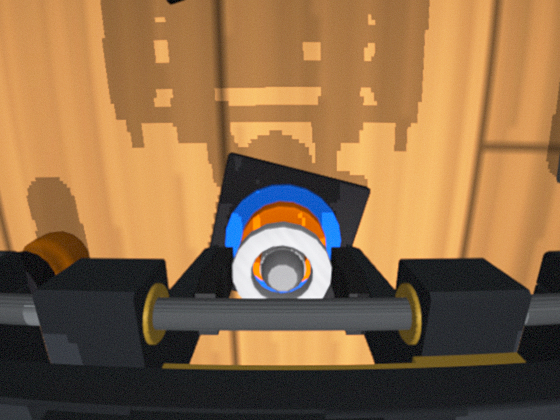

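Washer is threaded, ring (282,265) around stub (284,273). Lower and release.

Emit:
send_rows([
  {"delta_pos": [0.1,0.1,0.4],"turn": 0,"jaw": 1},
  {"delta_pos": [0.1,0.1,0.8],"turn": 0,"jaw": 1},
  {"delta_pos": [0.1,0.1,1.2],"turn": 0,"jaw": 1},
  {"delta_pos": [0.1,0.1,1.5],"turn": 0,"jaw": 1},
  {"delta_pos": [0.1,0.1,1.6],"turn": 0,"jaw": 1},
  {"delta_pos": [0.1,0.1,1.6],"turn": 0,"jaw": 1},
])

```text
clock: 24.32
tool_pos: [0.6163, -0.1158, 0.0436]
eef_rot: [1.0, -0.001, -0.003, 0.0]
contact_force: [0.7, 0.6, -1.3]
opening: 0.558
```

```bash
python3 go.py 615.2 -115.1 42 0
```

```text
t 24.32 tcp [ 616.3 -115.8   43.6] yaw -0.15 tilt [-0.0053 -0.0003] open 49.1 F [ 0.7  0.6 -1.3] q7 -0.07
delta [-0.11 -0.07  0.16] turn -0.1 rows 1
```

Emit:
send_rows([
  {"delta_pos": [0,0,0],"turn": 0,"jaw": 0.5},
  {"delta_pos": [0,0,0],"turn": 0,"jaw": 0},
  {"delta_pos": [0,0,0],"turn": 0,"jaw": 0},
  {"delta_pos": [0,0,0],"turn": 0,"jaw": 0},
  {"delta_pos": [0,0,0],"turn": 0,"jaw": 0},
  {"delta_pos": [0,0,-2],"turn": 0,"jaw": 0},
  {"delta_pos": [0,0,-6],"turn": 0,"jaw": 0},
  {"delta_pos": [0,0,-10],"turn": 0,"jaw": 0},
])

```text
clock: 24.98
tool_pos: [0.6158, -0.1156, 0.1438]
eef_rot: [1.0, -0.001, -0.004, -0.0]
contact_force: [0.6, -0.8, 0.7]
opening: 0.995
```

```bash
python3 go.py 592 -292.5 160 -8.6; python3 - <<'E'
from h import *
cv2.imwrite('pics/l_side.png',cv2.resize(vision.snapshot('side')[120:260,160:340],None,fx=4,fy=4,interpolation=2))
E
```

```text
t 24.98 tcp [ 615.8 -115.6  143.8] yaw -0.14 tilt [-0.0084  0.0002] open 87.5 F [ 0.6 -0.8  0.7] q7 -0.04
delta [-2.35 17.7  -1.6 ] turn 8.5 rows 5
```

View pics/l_side.png

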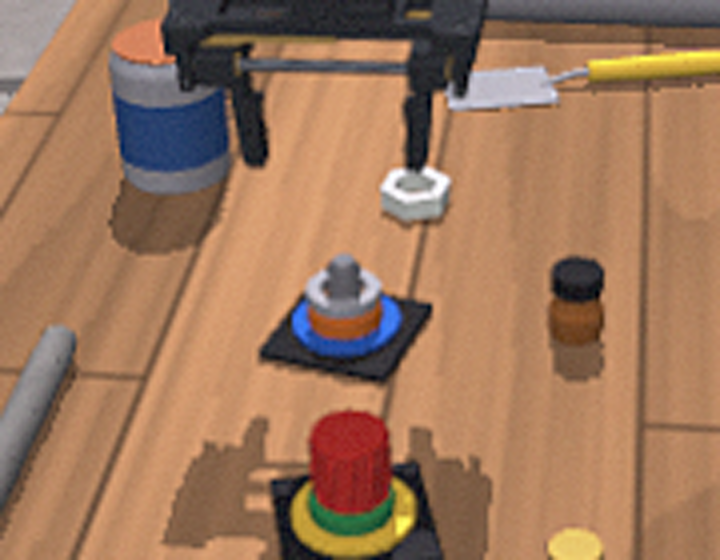

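Emit:
send_rows([
  {"delta_pos": [-2.3,17.6,-1.6],"turn": 8.5,"jaw": 0},
  {"delta_pos": [-2.3,17.6,-1.6],"turn": 8.5,"jaw": 0},
  {"delta_pos": [-2.3,17.6,-1.6],"turn": 8.5,"jaw": 0},
  {"delta_pos": [-2.3,17.6,-1.6],"turn": 8.5,"jaw": 0},
  {"delta_pos": [-2.3,17.6,-1.6],"turn": 8.5,"jaw": 0},
  {"delta_pos": [-2.3,17.6,-1.6],"turn": 8.5,"jaw": 0},
  {"delta_pos": [-2.3,17.6,-1.6],"turn": 8.5,"jaw": 0},
])

```text
clock: 25.62
tool_pos: [0.5934, -0.2921, 0.16]
eef_rot: [0.997, -0.076, -0.002, 0.0]
contact_force: [0.5, 0.7, 0.0]
opening: 0.998
```

```bash
python3 w.py white_nut; python3 go.py 592 -292.5 14 -8.6; python3 -c "
from h import *
p=vision.camera_params('top');print(ray(p,[437,122],0),ray(p,[452,85],.12))"; cp pics/$(ls -t pics|grep ^w|head -1) pics/n_w.png
```

```text
t 25.62 tcp [ 593.4 -292.1  160. ] yaw -8.76 tilt [-0.0044  0.0001] open 87.9 F [0.5 0.7 0. ] q7 0.1
pics/w25.72.png
0.73 283.808 214.20000000000002 [ 589.3 -294. ] 50.7 0.028
t 25.72 tcp [ 594.4 -289.   159.9] yaw -8.5 tilt [-0.0044  0.0019] open 87.7 F [-0.2  1.1  0.7] q7 0.1
delta [-0.11  0.4  14.59] turn 0.1 rows 4
[ 0.74897774 -0.33318295  0.        ] [ 0.77432776 -0.32336825  0.12      ]
```

View pics/n_w.png

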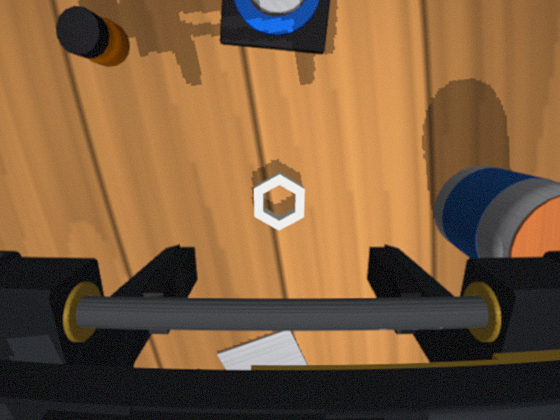

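Emit:
send_rows([
  {"delta_pos": [-0.25,0.35,4],"turn": 0.5,"jaw": 0},
  {"delta_pos": [-0.25,0.35,8],"turn": 0.5,"jaw": 0},
  {"delta_pos": [-0.25,0.35,11],"turn": 0.5,"jaw": 0},
  {"delta_pos": [-0.25,0.35,13],"turn": 0.5,"jaw": 0},
  {"delta_pos": [-0.25,0.35,14.4],"turn": 0.5,"jaw": 0},
  {"delta_pos": [-0.25,0.35,14.5],"turn": 0.5,"jaw": 0},
  {"delta_pos": [-0.25,0.35,14.5],"turn": 0.5,"jaw": 0},
])

```text
clock: 26.3
tool_pos: [0.5907, -0.2931, 0.0149]
eef_rot: [0.997, -0.079, -0.002, -0.0]
contact_force: [0.3, 0.3, 0.6]
opening: 1.0
```

```bash
python3 go.py 591 -293.3 15 -9
```

```text
t 26.3 tcp [ 590.7 -293.1   14.9] yaw -9.03 tilt [-0.0047  0.0007] open 88.0 F [0.3 0.3 0.6] q7 0.07
delta [ 0.03  0.02 -0.01] turn -0.0 rows 1
```

Emit:
send_rows([
  {"delta_pos": [0,0,0],"turn": 0,"jaw": 1},
  {"delta_pos": [0,0,0],"turn": 0,"jaw": 1},
  {"delta_pos": [0,0,0],"turn": 0,"jaw": 1},
  {"delta_pos": [0,0,0],"turn": 0,"jaw": 1},
  {"delta_pos": [0,0,0],"turn": 0,"jaw": 1},
  {"delta_pos": [0,0,0],"turn": 0,"jaw": 1},
  {"delta_pos": [0,0,0],"turn": 0,"jaw": 1},
  {"delta_pos": [0,0,0],"turn": 0,"jaw": 1},
])

```text
clock: 26.97
tool_pos: [0.59, -0.295, 0.0154]
eef_rot: [0.997, -0.08, -0.002, 0.0]
contact_force: [-0.8, -0.3, 2.0]
opening: 0.521
```

Emit:
send_rows([
  {"delta_pos": [0,0,-3],"turn": 0,"jaw": 1},
  {"delta_pos": [0,0,-7],"turn": 0,"jaw": 1},
  {"delta_pos": [0,0,-10],"turn": 0,"jaw": 1},
  {"delta_pos": [0,0,-10],"turn": 0,"jaw": 1},
  {"delta_pos": [0,0,-10],"turn": 0,"jaw": 1},
])

```text
clock: 27.38
tool_pos: [0.5917, -0.2954, 0.1172]
eef_rot: [0.997, -0.08, -0.0, 0.001]
contact_force: [-0.2, -0.6, -1.5]
opening: 0.52
```

```bash
python3 go.py 615.5 -115.5 115 -9
```

```text
t 27.38 tcp [ 591.7 -295.4  117.2] yaw -9.17 tilt [-0.0008 -0.002 ] open 45.7 F [-0.2 -0.6 -1.5] q7 0.09
delta [ -0.52 -18.14   0.18] turn -0.2 rows 5
```

Emit:
send_rows([
  {"delta_pos": [-0.5,-18,0.2],"turn": 0,"jaw": 1},
  {"delta_pos": [-0.5,-18,0.2],"turn": 0,"jaw": 1},
  {"delta_pos": [-0.5,-18,0.2],"turn": 0,"jaw": 1},
  {"delta_pos": [-0.5,-18,0.2],"turn": 0,"jaw": 1},
  {"delta_pos": [-0.5,-18,0.2],"turn": 0,"jaw": 1},
  {"delta_pos": [-0.5,-18,0.2],"turn": 0,"jaw": 1},
  {"delta_pos": [-0.5,-18,1.5],"turn": 0,"jaw": 1},
  {"delta_pos": [-0.5,-18,1.5],"turn": 0,"jaw": 1},
])

```text
clock: 28.05
tool_pos: [0.6117, -0.1187, 0.0969]
eef_rot: [0.997, -0.081, -0.005, 0.001]
contact_force: [-0.1, -0.2, -1.3]
opening: 0.519
```

```bash
python3 go.py; python3 occ.py blue white_nut 87 616 -115.5;python3 go.py 615.5 -115.5 60 -9; python3 - <<'E'
from h import *
cv2.imwrite('pics/p_side.png',cv2.resize(vision.snapshot('side')[120:260,160:340],None,fx=4,fy=4,interpolation=2))
E
cp pics/$(ls -t pics|grep ^o|head -1) pics/p_w.png
```

```text
t 28.05 tcp [ 611.7 -118.7   96.9] yaw -9.27 tilt [-0.0099 -0.0019] open 45.7 F [-0.1 -0.2 -1.3] q7 -0.16
t 28.05 tcp [ 611.7 -118.7   96.9] yaw -9.27 tilt [-0.0099 -0.0019] open 45.7 F [-0.1 -0.2 -1.3] q7 -0.16
pics/o28.05.png
held [ 611.8 -116.2] -8.7 cost 0.225
outlet wrist [ 614.8 -117.2] 498.0 fpix 1759 need tool delta mm x,y: [3.  1.1] vs prior [ 4.2 -0.7]
t 28.15 tcp [ 612.5 -119.3   98.4] yaw -9.36 tilt [-0.0079 -0.002 ] open 45.8 F [ 0.4 -0.5 -0. ] q7 -0.16
delta [ 0.26 -0.43  3.84] turn -0.4 rows 1
```

View pics/p_side.png

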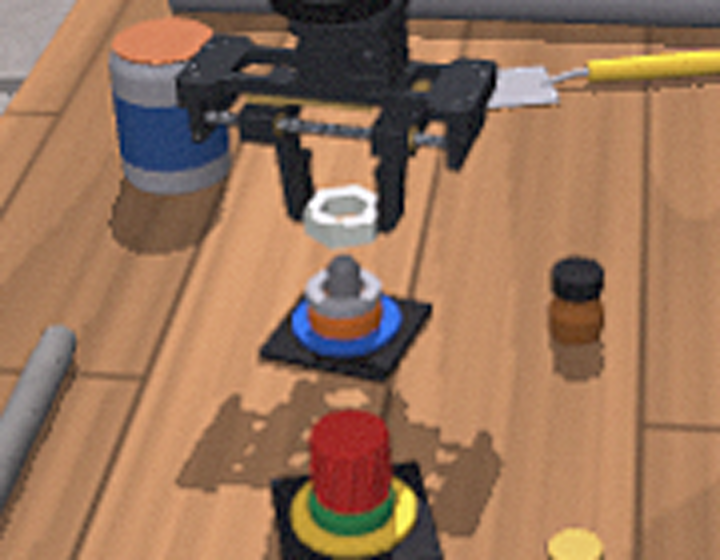

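View pics/p_w.png

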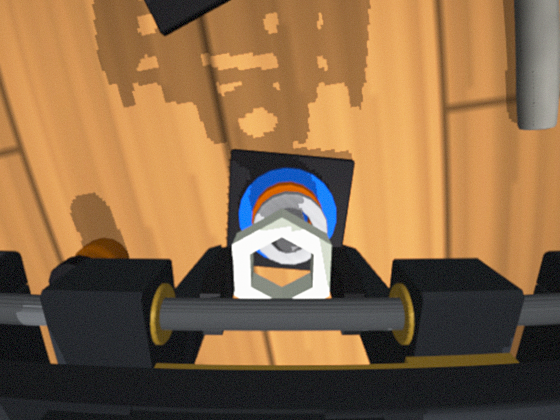

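Emit:
send_rows([
  {"delta_pos": [0.3,0,0],"turn": 0,"jaw": 1},
  {"delta_pos": [0.3,0,0.7],"turn": 0,"jaw": 1},
  {"delta_pos": [0.3,0,1.4],"turn": 0,"jaw": 1},
  {"delta_pos": [0.3,0,2.0],"turn": 0,"jaw": 1},
  {"delta_pos": [0.3,0,2.6],"turn": 0,"jaw": 1},
  {"delta_pos": [0.3,0,3.1],"turn": 0,"jaw": 1},
  {"delta_pos": [0.3,0,3.5],"turn": 0,"jaw": 1},
  {"delta_pos": [0.3,0,3.5],"turn": 0,"jaw": 1},
])

```text
clock: 28.87
tool_pos: [0.6162, -0.1166, 0.0639]
eef_rot: [0.997, -0.08, -0.003, 0.0]
contact_force: [0.4, -0.2, -1.0]
opening: 0.515
```

```bash
python3 go.py 615.5 -115.5 53.5 -9; python3 - <<'E'
from h import *
cv2.imwrite('pics/q_side.png',cv2.resize(vision.snapshot('side')[120:260,160:340],None,fx=4,fy=4,interpolation=2))
cv2.imwrite('pics/q_w.png',vision.snapshot('wrist'))
E
```

```text
t 28.87 tcp [ 616.2 -116.6   63.9] yaw -9.14 tilt [-0.0064 -0.0001] open 45.3 F [ 0.4 -0.2 -1. ] q7 -0.17
delta [-0.08 -0.1   1.04] turn -0.1 rows 1
```

View pics/q_side.png

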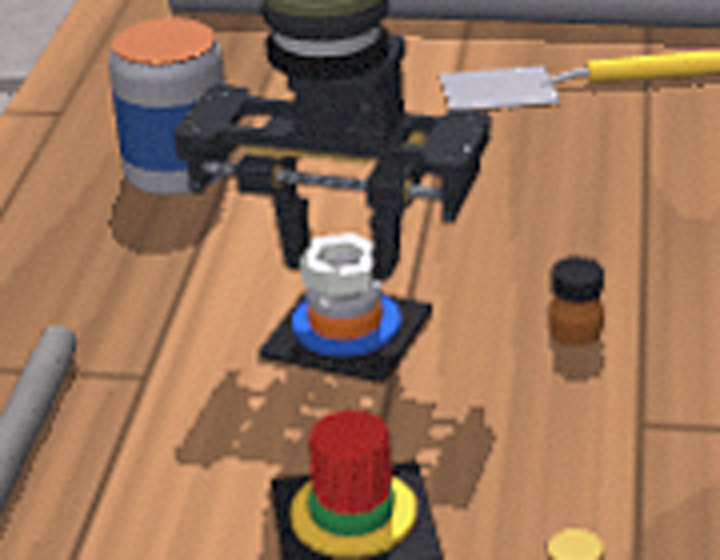

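View pics/q_w.png

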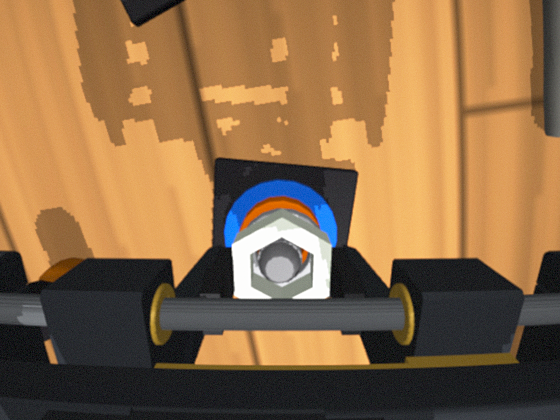

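Emit:
send_rows([
  {"delta_pos": [-0.2,0,0.3],"turn": 0,"jaw": 1},
  {"delta_pos": [-0.2,0,0.6],"turn": 0,"jaw": 1},
  {"delta_pos": [-0.2,0,0.9],"turn": 0,"jaw": 1},
  {"delta_pos": [-0.2,0,1.05],"turn": 0,"jaw": 1},
  {"delta_pos": [-0.2,0,1.05],"turn": 0,"jaw": 1},
])

```text
clock: 29.38
tool_pos: [0.6146, -0.1164, 0.054]
eef_rot: [0.997, -0.08, -0.003, 0.0]
contact_force: [0.2, 0.3, -0.6]
opening: 0.521
```

```bash
python3 go.py 615.5 -115.5 53.5 -9
```

```text
t 29.38 tcp [ 614.6 -116.4   54. ] yaw -9.15 tilt [-0.0053 -0.0003] open 45.9 F [ 0.2  0.3 -0.6] q7 -0.17
delta [ 0.07 -0.11  0.05] turn -0.2 rows 1
```

Emit:
send_rows([
  {"delta_pos": [0,0,0],"turn": 0,"jaw": 0.5},
  {"delta_pos": [0,0,0],"turn": 0,"jaw": 0},
  {"delta_pos": [0,0,0],"turn": 0,"jaw": 0},
  {"delta_pos": [0,0,0],"turn": 0,"jaw": 0},
  {"delta_pos": [0,0,0],"turn": 0,"jaw": 0},
  {"delta_pos": [0,0,-2],"turn": 0,"jaw": 0},
  {"delta_pos": [0,0,-6],"turn": 0,"jaw": 0},
  {"delta_pos": [0,0,-10],"turn": 0,"jaw": 0},
])

```text
clock: 30.05
tool_pos: [0.614, -0.1162, 0.1543]
eef_rot: [0.997, -0.08, -0.004, 0.0]
contact_force: [1.1, -0.3, 0.3]
opening: 0.998
```

Emit:
send_rows([
  {"delta_pos": [-2,4,-4],"turn": 0,"jaw": 0},
  {"delta_pos": [-6,8,-8],"turn": 0,"jaw": 0},
  {"delta_pos": [-6,12,-10],"turn": 0,"jaw": 0},
  {"delta_pos": [-6,16,-10],"turn": 0,"jaw": 0},
  {"delta_pos": [-6,20,-10],"turn": 0,"jaw": 0},
  {"delta_pos": [-6,24,-10],"turn": 0,"jaw": 0},
  {"delta_pos": [-6,24,-10],"turn": 0,"jaw": 0},
  {"delta_pos": [-6,24,-10],"turn": 0,"jaw": 0},
])

```text
clock: 30.72
tool_pos: [0.5143, -0.3541, 0.2557]
eef_rot: [0.996, -0.086, -0.002, 0.004]
contact_force: [-0.2, -0.4, 0.6]
opening: 1.002
```

```bash
python3 - <<'E'
from h import *
cv2.imwrite('pics/z_side.png',cv2.resize(vision.snapshot('side')[120:320,160:360],None,fx=3,fy=3,interpolation=2))
cv2.imwrite('pics/z_top.png',cv2.resize(vision.snapshot('top')[120:280,190:390],None,fx=4,fy=3.7,interpolation=2))
E
cat > fin.py <<'E'
from h import *
ps={n:vision.camera_params(n) for n in('top','side')}
Z={'white_nut':.038,'red_cap':.026,'brass_coupling':0,'screw_jar':0}
for n in('top','side'):
    vision.snapshot(n)
    for name,z in Z.items():
        for e in nets.trace(n,name)[:1]:
            o=fit([ps[n]],[fill(e['region'])],name,z);print(n,name,round(e['score'],2),np.round(o.x[:2]*1000,1),round(o.fun,3))
E
python3 fin.py;python3 go.py
```

```text
top white_nut 0.89 [ 616.4 -113.4] 0.115
top red_cap 0.86 [585.5  76.4] 0.053
top brass_coupling 0.56 [453.  134.3] 0.192
top screw_jar 0.81 [ 464.6 -129.4] 0.235
side white_nut 0.5 [ 616.  -111.3] 0.319
side red_cap 0.85 [585.6  73.2] 0.128
side brass_coupling 0.63 [455.2 136. ] 0.202
side screw_jar 0.65 [ 464.  -133.3] 0.312
t 31.32 tcp [ 518.7 -343.3  255. ] yaw -9.1 tilt [-0.0046 -0.0002] open 87.9 F [-0.5 -0.   0.2] q7 0.24
```

View pics/z_side.png

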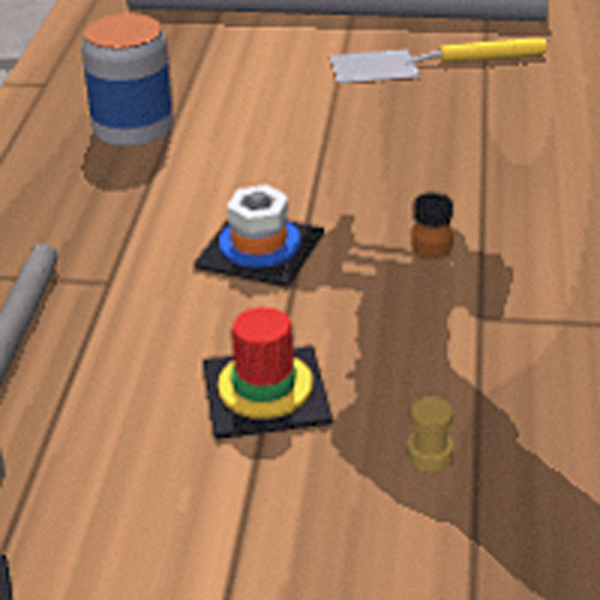

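View pics/z_top.png

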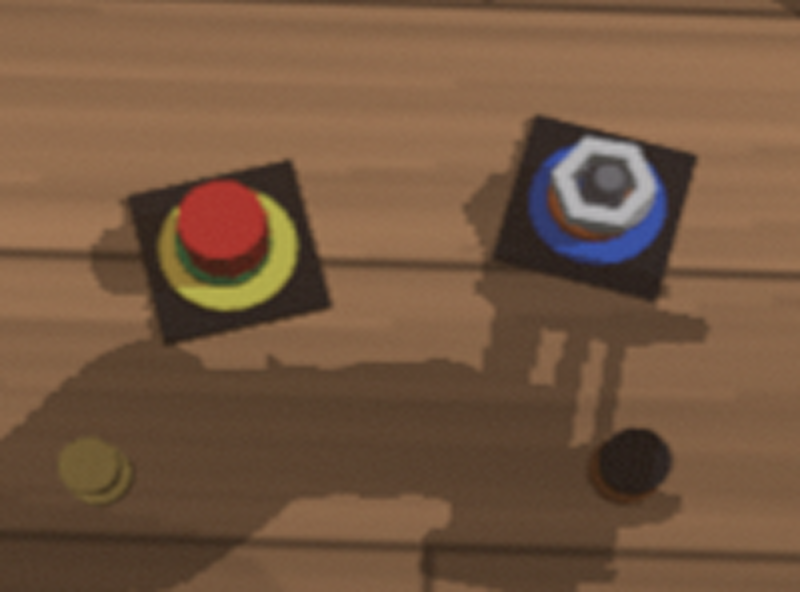

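```bash
python3 -c "
from plant import order
print(order.finish_job())"
```

```text
the job is handed in; nothing more can be done
None
```

I fitted both outlets and handed the job in at about 31 s of the 120 s allowed; the hand-in gave no verdict. The blue stub carries the orange gasket, steel washer and white nut. The yellow stub carries the green gasket and the red cap, mouth down.

- **Stacks:** The last side and top pictures show every piece flat on the one beneath and free of the gripper.
    - By the last top-view fit, the red cap is about 1 mm off its stub axis and the nut about 2 mm.
    - I did not re-measure the two gaskets and the washer after release. Their seating is judged from the pictures.
- **Camera disagreement:** The side camera put the nut and cap 3–4 mm off axis. Those two fits were poorer than the top-view ones, but still within the 7 mm allowed.
- **Bystanders:** The brass coupling measured within about 3 mm of its start in both views. The jar measured 2 mm off from above and about 8 mm off from the side, again a poor side fit. Both look upright and unmoved in the pictures, and the limit is 30 mm.
- **Forces:** Contact-force readings between moves never rose above about 3 N.

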